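# Load the drilling jig and close it with its template

## Robot

A 6-joint arm with a two-finger parallel gripper is mounted at the origin on the work surface. World frame = base frame: x ahead of the robot, y to its left, z up, the work surface at z = 0. Lengths are in m, angles in rad, forces in N, time in s.
With the tool pointing down it reaches from about 0.35 to 0.875 m from the base axis. Payload 4.2 kg.
Tool frame: the origin (TCP) lies at the centre of the arm's flange, where the gripper is bolted on; the fingertips stand 182 mm ahead of it and the grasp point (between the pads) lies 164 mm ahead of it; z points along the fingers, y is the line along which they close (so a half turn about z gives the same grasp; the last joint's range is limited). The gripper opens to 87 mm and grips with 3 to 60 N. Pads are 19 mm wide; open, the fingers measure 117 mm over their backs; the gripper's body (75 mm by 190 mm) begins 51 mm behind the grasp point.
Start: joints at [-0.876, 0.385, 0.008, 0, -1.194, -0.259], TCP at [0.264, -0.567, 0.405] pointing down, gripper open.
Joint ranges: [-3.14, 3.14], [-1.21, 2.06], [-1.07, 1.41], [-3.16, 2.05], [-2.99, -0.16], [-3.1, 3.1]. Speed limits (rad/s): [2.79, 2.79, 3.14, 3.14, 3.14, 3.14].

## Interface

Orientations are given as a rotation vector (axis times angle).
In Python, from rig import env, capture, camera_model, job, finder gives the robot as it stands.
- The arm moves only by the tool jog_arm, never from a script. Its argument "motion" is a list of rows, each an object of numbers: "x", "y", "z": the shift along the tool's x, y, z in cm; "twist": the turn about the tool's z in rad; "grip": the opening, from 0 (shut) to 1 (fully open). A call has 1 to 20 rows; each row is the pose to reach, as a shift and turn from the pose commanded when the call began, along the tool's axes at that moment; what a row does not reach only later rows make up. A row lasts 1/10 s, in which the tool goes at most 50 mm and 8.59 degrees, less where a joint would pass 70% of its speed; a pose out of reach is approached as far as the arm can. A call with a gripper value outside its range is refused whole. The fingers move at their own pace and stop on an object; "squeeze" is the grip in N (left out, the last holds). Time passes only in rows, so rows that repeat a pose let the fingers close. It gives the time, the measured TCP pose, the force, the opening and the grip force at its end, in the units of the state.
- env.observe(): the state, without advancing time (a new reading comes with each control period).
- capture(name): name is "scene" or "top"; returns the picture (480x640x3 uint8, red, green, blue); there is no depth.
- camera_model(name): a dict with "K" (3x3 intrinsics, pixels), "k1" (the pictures are not rectified: a ray, as slopes to the right and down, at radius r is drawn at 1 + k1 r^2 times it, then the intrinsics apply), "extrinsics" (4x4, takes a point from world to camera coordinates). Camera axes: x right, y down, z forward; pixel columns grow to the right and rows downward; lengths in m; the calibration is good to about 2 mm. A picture is of the moment at which its call begins. camera_model takes no time and is no camera call.
- job.hand_in(): hands the job in; it is judged then, once.
Trained networks look in the newest picture that a camera, given by its name, has taken for a name from the list of things; names that differ only in an ending like _2 or _b are one class to them, and where a whole thing is asked for, a point or a joint stands for the part that bears it (a point fixed in the world has none). Each returns a list of dicts, best first, with "conf" (0 to 1); they miss things now and then, are a little off and sometimes report something else, mostly with a low value. They report only what shows in the picture. A call takes as long as a camera call. They do not tell look-alikes from the thing itself.
- finder.recognise(target, camera): "centre" ([x, y, z] in m, in the coordinates of the camera as it stood for that picture, good to about 4 mm: the middle of the surface that is visible of it).
- finder.silhouettes(target, camera): "region" (480x640 bool, what is visible of it).
- finder.place_of(target, camera): "centre" ([x, y, z] in m, in the coordinates of the camera as it stood for that picture, good to about 4 mm: a listed point, or the origin of a listed thing).
The state is a dict: "time_s": time; "joint_pos": joint angles; "joint_velocities": joint speeds; "effort": joint torques, N m; "position": TCP position; "eef_rot": TCP orientation; "wrist_force": force on the tool from outside, world axes, zero at the start; "moment": the same for the moment, N m; "finger_gap": opening from 0.0 (shut) to 1.0 (fully open); "grip_force": force on a finger pad.
Only numpy, scipy, OpenCV 4.12 (cv2) and the standard library are available. Lean on these libraries where they do the work, as an engineer would, in place of code of your own. Each camera call takes 0.05 s, during which the arm holds its last target. There are 200 camera calls.

## Task

Load the drilling jig: lift its aluminium template off the two pins and lay it aside, then draw every wooden hook blank out from under the low shelf and seat each flat in a pocket of the jig, round end in the pocket's rounded end. When all are in, put the template back with both its holes on the pins, fully down on the pin blocks. Leave the other things on the bench where they are.

Things in the scene. Friction and masses are not known exactly. Their poses are not given: they have to be found in the camera images.
- blank0: wooden hook blank, one of 2 or 3 alike (absent: None): 100 mm long (x), 42 wide (y), 24 thick (z), 0.05 to 0.1 kg; the -x end is a half-round of 21 mm radius, the +x end square. Origin: centre of the underside. At first it lies flat on the bench, round end out, its square rear half under the shelf
- blank1: wooden hook blank, one of 2 or 3 alike (absent: None): 100 mm long (x), 42 wide (y), 24 thick (z), 0.05 to 0.1 kg; the -x end is a half-round of 21 mm radius, the +x end square. Origin: centre of the underside. At first it lies flat on the bench, round end out, its square rear half under the shelf
- blank2: wooden hook blank, one of 2 or 3 alike (absent: None): 100 mm long (x), 42 wide (y), 24 thick (z), 0.05 to 0.1 kg; the -x end is a half-round of 21 mm radius, the +x end square. Origin: centre of the underside. At first it lies flat on the bench, round end out, its square rear half under the shelf
- template: aluminium drilling template, 0.25 to 0.5 kg: plate 90 (x) x 296 (y) x 8 mm with a black grip bar along the middle of its top, 18 (x) x 100 (y) mm, from 8 to 36 mm above the underside; 15 mm through holes at y = -128 and +128 mm. Origin: centre of the underside. It may go on either way round. At first it sits on the jig's two pins, closing the jig
- hole0 (a point): centre of the template's hole at its -y end, at the underside
- hole1 (a point): centre of the template's hole at its +y end, at the underside
- jig: drilling jig screwed to the bench: plywood base 135 (x) x 310 (y) x 15 mm; three pockets side by side along y, 72 mm apart, and at each y end a pin block 60 x 40 mm whose top is 42 mm above the bench. Origin: centre of the base's underside, on the bench
- pocket0 (a point): centre of the floor of jig pocket 0, 15 mm above the bench, axes as the jig's. Pocket 104 (x) x 46 (y) mm, shaped like a blank, rounded end at -x, square end at +x; upright wooden fences 8 mm high round it (26 mm wide between pockets). A seated blank reaches 39 mm above the bench. Any blank may go in any pocket
- pocket1 (a point): centre of the floor of jig pocket 1, 15 mm above the bench, axes as the jig's. Pocket 104 (x) x 46 (y) mm, shaped like a blank, rounded end at -x, square end at +x; upright wooden fences 8 mm high round it (26 mm wide between pockets). A seated blank reaches 39 mm above the bench. Any blank may go in any pocket
- pocket2 (a point): centre of the floor of jig pocket 2, 15 mm above the bench, axes as the jig's. Pocket 104 (x) x 46 (y) mm, shaped like a blank, rounded end at -x, square end at +x; upright wooden fences 8 mm high round it (26 mm wide between pockets). A seated blank reaches 39 mm above the bench. Any blank may go in any pocket
- pad: thin flat cork sheet 120 (x) x 310 (y) mm, stuck to the mat and kept free: the usual place to lay the template while the jig is open. Origin: centre of its underside
- pin0 (a point): foot of the jig's pin at its -y end, on top of the pin block, 42 mm above the bench: upright steel pin, 12 mm diameter, 24 mm high, its top 8 mm tapering to 5 mm
- pin1 (a point): foot of the jig's pin at its +y end, the same as pin0; the pins are 256 mm apart. The template comes to rest on the two pin blocks, 3 mm above seated blanks
- shelf: low fixed plywood shelf: board 180 (x) x 270 (y) x 10 mm, underside 34 mm above the bench; beneath it three slots 85 mm apart along y, 62 mm wide and 54 mm deep, open to the front (-x), one blank in each. Boxes and spools on it reach 100 mm above the bench, none within 65 mm of the front edge. Origin: on the bench under the middle of the front edge; +x points in under the shelf
- lip (a point): middle of the shelf's front lower edge, 34 mm above the bench
- jar: glass storage jar with a blue lid, 84 mm across, 120 mm high. Origin: middle of its underside. Not part of the job
- glue: white glue bottle, 60 mm across, 150 mm high. Origin: middle of its underside. Not part of the job
- hammer: hammer lying on the bench, handle along its x axis. Origin: middle of its underside. Not part of the job
- brush: flat brush lying on the bench, handle along its x axis. Origin: middle of its underside. Not part of the job
- tape: roll of tape lying flat, 90 mm across, 24 mm high. Origin: middle of its underside. Not part of the job
Things that resemble listed ones, but are neither listed nor needed, are in the scene too. Leave any purple look-alike of the blank0 alone. Leave any purple look-alike of the blank2 alone.

How it is judged:
By the outcome, as a careful person would: the job done as asked, in the order asked, and still so for the second after the job is handed in, with the robot touching nothing.
Of blank0, blank1, blank2 only 2 to 3 are there at a start; the rules pass over those that are not, and their reading is None.
At some moment in a run one of template, blank0, blank1, blank2 may be knocked a few centimetres aside while the robot is not near it.
Once in a run the grip may slacken for a moment while it holds something.
It also fails if it takes over 210 s, if anything falls off the work surface, if the arm or the gripper's body presses on something with over 40 N, if the wrist force passes 120 N, or if a joint passes its speed limit or range.

## Working session

There is one attempt and no reset: what is moved stays moved. The work goes in short steps, Python scripts to look and compute and a tool call to move; the robot and the scene stay as the last step left them, time stands still between calls to the robot, and variables do not carry over. Pictures are saved under pics/ and viewed, at most 14 in all, crops included, and the job is handed in when it is done.

Besides the shell and the picture viewer there is one more tool, called in YAML: its name, and indented under it one key for each argument. jog_arm: Moves the arm, as the interface text tells. Its arguments: {"type":"object","properties":{"motion":{"type":"array","items":{"type":"object","properties":{"x":{"type":"number"},"y":{"type":"number"},"z":{"type":"number"},"twist":{"type":"number"},"grip":{"type":"number"}}}},"squeeze":{"type":"number"}},"required":["motion"]}

```bash
mkdir -p pics; ls
cat > h.py <<'E'
import numpy as np, cv2
from rig import env, capture, camera_model, job, finder
from scipy.spatial.transform import Rotation as R
def snap(cam,fn=None):
    im=capture(cam)
    if fn: cv2.imwrite('pics/'+fn,im[...,::-1])
    return im
def towrld(cam,p):
    E=np.array(camera_model(cam)['extrinsics']); return (np.linalg.inv(E)@np.r_[p,1])[:3]
def pix2w(cam,uv,z):
    m=camera_model(cam);K=np.array(m['K']);E=np.array(m['extrinsics']);k=m['k1']
    d=(np.array(uv,float)-K[:2,2])/[K[0,0],K[1,1]]
    s=d.copy()
    for _ in range(20): s=d/(1+k*(s@s))
    Rt=E[:3,:3].T; c=-Rt@E[:3,3]; r=Rt@np.r_[s,1]
    return c+r*(z-c[2])/r[2]
def w2pix(cam,p):
    m=camera_model(cam);K=np.array(m['K']);E=np.array(m['extrinsics']);k=m['k1']
    q=E[:3,:3]@np.array(p)+E[:3,3]; s=q[:2]/q[2]; s=s*(1+k*(s@s)); return s*[K[0,0],K[1,1]]+K[:2,2]
E
python3 - <<'E'
from h import *
np.set_printoptions(precision=4,suppress=True)
s=env.observe(); print(s['time_s'],s['position'],s['eef_rot'],R.from_rotvec(s['eef_rot']).as_matrix())
for c in('top','scene'):
    snap(c,c+'0.png'); m=camera_model(c); print(c,m['k1'],np.linalg.inv(m['extrinsics'])[:3,3],m['K'][0])
for t in('blank0','template','hole0','hole1','jig','pocket0','pocket1','pocket2','pin0','pin1','pad','shelf','lip'):
    for d in finder.place_of(t,'top')[:5]: print(t,round(d['conf'],2),towrld('top',d['centre']))
print(env.observe()['time_s'])
E
```

```text
pics
0.0 [ 0.2638 -0.5664  0.4037] [ 0.6788 -3.0668 -0.0033] [[-0.9066 -0.422  -0.001 ]
 [-0.422   0.9066  0.0019]
 [ 0.0001  0.0022 -1.    ]]
top -0.10040676365496981 [ 0.3994 -0.0226  1.4012] [577.4937   0.     322.7622]
scene 0.07468597410838086 [1.4771 0.2819 1.7361] [621.3811   0.     325.5679]
blank0 0.88 [0.6346 0.0824 0.0025]
blank0 0.79 [ 0.625  -0.0872  0.    ]
blank0 0.75 [ 0.6014  0.5176 -0.0008]
blank0 0.66 [ 0.6391 -0.5467 -0.0021]
blank0 0.3 [ 0.6906 -0.3586 -0.0005]
template 0.94 [ 0.4543 -0.3092  0.0424]
hole0 0.82 [ 0.4618 -0.4399  0.0461]
hole0 0.58 [ 0.4457 -0.1851  0.0445]
hole1 0.82 [ 0.4618 -0.4399  0.0461]
hole1 0.58 [ 0.4457 -0.1851  0.0445]
pin0 0.93 [ 0.4634 -0.4377  0.0415]
pin1 0.93 [ 0.4634 -0.4377  0.0415]
pad 0.6 [ 0.4466  0.2995 -0.0024]
shelf 0.65 [ 0.6319 -0.0071  0.0025]
lip 0.83 [0.6343 0.001  0.0353]
0.75
```

View pics/top0.png

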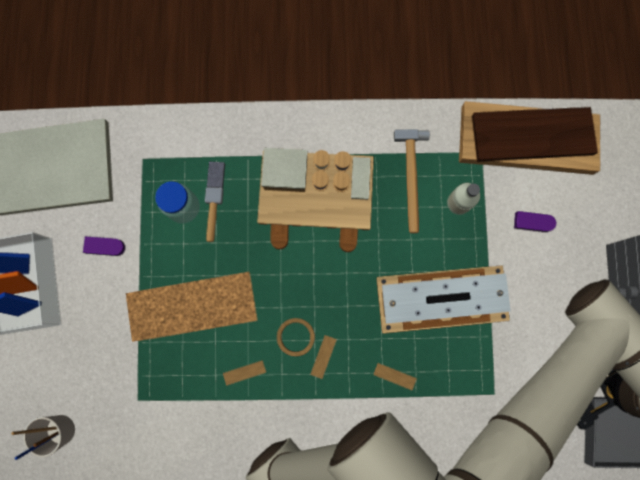

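View pics/scene0.png

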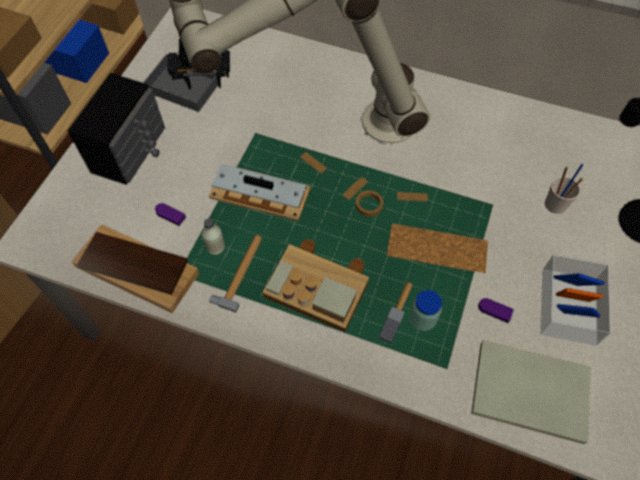

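The top picture shows two blanks in the outer shelf slots, at about (279,236) and (348,239), with the middle slot empty. The template is on the jig with its bar at (447,298), and the free pad is at (192,306). The purple look-alikes lie off to the sides. Next I'll refine the bar, blank and pad positions.

```bash
cat >> h.py <<'E'
np.set_printoptions(precision=4,suppress=True)
def rect(cam,mask,z):
    ys,xs=np.nonzero(mask); P=np.array([pix2w(cam,(x,y),z)[:2] for x,y in zip(xs,ys)])
    c,sz,a=cv2.minAreaRect(P.astype(np.float32)*1000)
    C=np.cov(P.T); w,v=np.linalg.eigh(C); d=v[:,1]
    return P,P.mean(0),np.degrees(np.arctan2(d[1],d[0])),(np.array(c)/1000,sz,a)
def big(mask):
    n,l,s,_=cv2.connectedComponentsWithStats(mask.astype(np.uint8)); return l==1+np.argmax(s[1:,4])
def plan(pos,yaw,g=None):
    "move from present pose to TCP pos, tool y yaw (deg): x,y,z cm, twist"
    s=env.observe(); M=R.from_rotvec(s['eef_rot']).as_matrix()
    d=M.T@(np.array(pos)-s['position'])*100
    cur=np.degrees(np.arctan2(M[1,1],M[0,1])); t=-np.radians((yaw-cur+180)%360-180)
    print('at',s['position'],'yaw',round(cur,2),'-> xyz',d.round(2),'twist',round(t,4),'J',s['joint_pos'])
E
python3 - <<'E'
from h import *
im=cv2.imread('pics/top0.png')
g=im.max(2); m=np.zeros(g.shape,bool); m[285:312,420:475]=g[285:312,420:475]<70
P,c,a,r=rect('top',big(m),.078); print('bar',c,a,r)
hsv=cv2.cvtColor(im,cv2.COLOR_BGR2HSV)
for n,(u,v) in dict(b0=(279,240),b1=(348,242)).items():
    print(n,hsv[v,u]); m=np.zeros(g.shape,bool); sl=np.s_[218:260,u-18:u+18]
    h=hsv[sl]; m[sl]=(h[...,0]<15)&(h[...,1]>150)&(h[...,2]>50)
    P,c,a,r=rect('top',big(m),.024); print(c,a,r,P.min(0),P.max(0))
for cam in ('top','scene'):
    snap(cam)
    for t in('pad','template','shelf','blank0'):
        for d in finder.silhouettes(t,cam)[:1 if t!='blank0' else 4]:
            P,c,a,r=rect(cam,d['region'],dict(pad=.001,template=.05,shelf=.044,blank0=.024)[t]); print(cam,t,round(d['conf'],2),c,a,r)
plan((.454,-.310,.29),183.6)
E
```

```text
bar [ 0.4544 -0.3089] 94.19316078520805 (array([ 0.4545, -0.3091]), (15.204787254333496, 99.03871154785156), 4.189201831817627)
b0 [ 14 174 110]
[0.6136 0.0816] -176.55664073070022 (array([0.6122, 0.0818]), (33.930023193359375, 53.95637893676758), 89.5582046508789) [0.5852 0.0646] [0.6393 0.0987]
b1 [ 14 173 115]
[ 0.6025 -0.0844] 173.76274071275876 (array([ 0.6008, -0.0858]), (36.25458526611328, 51.2494010925293), 88.80789184570312) [ 0.5752 -0.1044] [ 0.6267 -0.0674]Traceback (most recent call last):
  File "<stdin>", line 14, in <module>
  File "h.py", line 22, in rect
    ys,xs=np.nonzero(mask); P=np.array([pix2w(cam,(x,y),z)[:2] for x,y in zip(xs,ys)])
                                        ~~~~~^^^^^^^^^^^^^
  File "h.py", line 11, in pix2w
    m=camera_model(cam);K=np.array(m['K']);E=np.array(m['extrinsics']);k=m['k1']
ValueError: time passes only in moves, steps and waits
```

```bash
python3 - <<'E'
s=open('h.py').read()
s=s.replace("camera_model(cam)","cmod(cam)").replace("def snap","from functools import lru_cache\n@lru_cache\ndef cmod(c): return camera_model(c)\ndef snap",1)
open('h.py','w').write(s)
E
python3 - <<'E'
from h import *
for cam in ('top','scene'):
    snap(cam)
    for t in('pad','template','shelf','blank0'):
        for d in finder.silhouettes(t,cam)[:1 if t!='blank0' else 4]:
            P,c,a,r=rect(cam,d['region'],dict(pad=.001,template=.05,shelf=.044,blank0=.024)[t]); print(cam,t,round(d['conf'],2),c,a,r)
plan((.4545,-.309,.29),184.2)
plan((.4545,-.309,.237),184.2)
E
```

```text
top pad 0.6 [0.4466 0.3009] 99.06856640059941 (array([0.4468, 0.3022]), (123.82555389404297, 310.7848205566406), 8.903655052185059)
top template 0.67 [ 0.4551 -0.3096] 94.09441086692212 (array([ 0.456 , -0.3103]), (92.80355834960938, 296.67828369140625), 4.0672197341918945)
top shelf 0.53 [ 0.7231 -0.007 ] 84.36964420064294 (array([ 0.7255, -0.0079]), (270.2279968261719, 188.99603271484375), 85.73915100097656)
top blank0 0.83 [ 0.6037 -0.0832] 179.0998847968026 (array([ 0.6021, -0.0835]), (41.09663009643555, 58.4981803894043), 88.83138275146484)
top blank0 0.83 [0.5945 0.5107] 83.9746033867764 (array([0.5943, 0.5092]), (102.32108306884766, 42.0407600402832), 82.78848266601562)
top blank0 0.82 [ 0.6376 -0.5426] 83.16717202673489 (array([ 0.6372, -0.544 ]), (104.12062072753906, 47.450321197509766), 82.75393676757812)
top blank0 0.72 [0.6131 0.0822] -179.8093204260386 (array([0.611 , 0.0829]), (41.17707443237305, 56.16490173339844), 89.04462432861328)
scene pad 0.7 [0.4452 0.3031] 98.56944111885403 (array([0.4458, 0.3008]), (123.13719940185547, 311.5521545410156), 8.775979995727539)
sce
[... 402 characters left out ...]
3.22489166259766)
scene blank0 0.77 [0.6032 0.5168] 85.47949848483007 (array([0.6026, 0.5153]), (97.44882202148438, 51.91427993774414), 82.97441864013672)
scene blank0 0.7 [0.6078 0.0822] 174.39215889960164 (array([0.6058, 0.0814]), (45.396934509277344, 41.167537689208984), 2.181942939758301)
scene blank0 0.55 [ 0.5975 -0.0835] 78.41641674488912 (array([ 0.595 , -0.0839]), (44.804901123046875, 41.2890625), 87.11875915527344)
at [ 0.2639 -0.5665  0.4047] yaw 114.97 -> xyz [-28.15  15.3   11.47] twist -1.2083 J [-0.8764  0.3847  0.0079 -0.     -1.194  -0.2586]
at [ 0.2639 -0.5665  0.4047] yaw 114.97 -> xyz [-28.15  15.3   16.77] twist -1.2083 J [-0.8764  0.3847  0.0079 -0.     -1.194  -0.2586]
```

jog_arm:
  motion:
    - {"x": -28.15, "y": 15.3, "z": 11.47, "twist": -1.2083, "grip": 0.6}
    - {"x": -28.15, "y": 15.3, "z": 11.47, "twist": -1.2083, "grip": 0.6}
    - {"x": -28.15, "y": 15.3, "z": 11.47, "twist": -1.2083, "grip": 0.6}
    - {"x": -28.15, "y": 15.3, "z": 11.47, "twist": -1.2083, "grip": 0.6}
    - {"x": -28.15, "y": 15.3, "z": 11.47, "twist": -1.2083, "grip": 0.6}
    - {"x": -28.15, "y": 15.3, "z": 11.47, "twist": -1.2083, "grip": 0.6}
    - {"x": -28.15, "y": 15.3, "z": 11.47, "twist": -1.2083, "grip": 0.6}
    - {"x": -28.15, "y": 15.3, "z": 11.47, "twist": -1.2083, "grip": 0.6}
    - {"x": -28.15, "y": 15.3, "z": 11.47, "twist": -1.2083, "grip": 0.6}
    - {"x": -28.15, "y": 15.3, "z": 11.47, "twist": -1.2083, "grip": 0.6}
    - {"x": -28.15, "y": 15.3, "z": 11.47, "twist": -1.2083, "grip": 0.6}
    - {"x": -28.15, "y": 15.3, "z": 11.47, "twist": -1.2083, "grip": 0.6}

```text
time_s: 2.55
position: [0.454, -0.3097, 0.2904]
eef_rot: [-2.298, 2.141, -0.001]
wrist_force: [-0.7, -0.1, -0.5]
finger_gap: 0.601
grip_force: 0.0
```

Run:
```python
from h import *
plan((.4545,-.309,.237),184.2)
```

```text
at [ 0.454  -0.3097  0.2904] yaw -175.96 -> xyz [-0.07 -0.05  5.34] twist -0.0027 J [-0.3036  0.3694 -0.3337  0.0001 -0.867   0.3742]
```

jog_arm:
  motion:
    - {"z": 2.7, "grip": 0.6}
    - {"z": 5.3, "grip": 0.6}
    - {"z": 5.3, "grip": 0.6}
    - {"z": 5.3, "grip": 0.6}
    - {"z": 5.3, "grip": 0}
    - {"z": 5.3, "grip": 0}
    - {"z": 5.3, "grip": 0}
    - {"z": 5.3, "grip": 0}
    - {"z": 5.3, "grip": 0}
    - {"z": 5.3, "grip": 0}
    - {"z": 5.3, "grip": 0}
    - {"z": 5.3, "grip": 0}
  squeeze: 40

```text
invalid input at $.motion[0]: expected keys x, y, z, twist, grip
```

jog_arm:
  motion:
    - {"x": 0, "y": 0, "z": 2.7, "twist": 0, "grip": 0.6}
    - {"x": 0, "y": 0, "z": 5.3, "twist": 0, "grip": 0.6}
    - {"x": 0, "y": 0, "z": 5.3, "twist": 0, "grip": 0.6}
    - {"x": 0, "y": 0, "z": 5.3, "twist": 0, "grip": 0.6}
    - {"x": 0, "y": 0, "z": 5.3, "twist": 0, "grip": 0}
    - {"x": 0, "y": 0, "z": 5.3, "twist": 0, "grip": 0}
    - {"x": 0, "y": 0, "z": 5.3, "twist": 0, "grip": 0}
    - {"x": 0, "y": 0, "z": 5.3, "twist": 0, "grip": 0}
    - {"x": 0, "y": 0, "z": 5.3, "twist": 0, "grip": 0}
    - {"x": 0, "y": 0, "z": 5.3, "twist": 0, "grip": 0}
    - {"x": 0, "y": 0, "z": 5.3, "twist": 0, "grip": 0}
  squeeze: 40

```text
time_s: 3.65
position: [0.4539, -0.309, 0.2373]
eef_rot: [2.301, -2.138, -0.002]
wrist_force: [-3.3, -0.5, 4.9]
finger_gap: 0.2
grip_force: 40.0
```

Run:
```python
from h import *
print(env.observe()['wrist_force'],env.observe()['moment'])
plan((.4545,-.309,.237),184.2)
```

```text
[-3.3026 -0.5014  4.9031] [0.1746 1.0402 0.0292]
at [ 0.4539 -0.309   0.2373] yaw -175.81 -> xyz [ 0.   -0.06  0.03] twist -0.0001 J [-0.3024  0.4388 -0.3884  0.0002 -0.7452  0.3754]
```

jog_arm:
  motion:
    - {"x": 0, "y": 0, "z": -2, "twist": 0, "grip": 0}
    - {"x": 0, "y": 0, "z": -4, "twist": 0, "grip": 0}
    - {"x": 0, "y": 0, "z": -7, "twist": 0, "grip": 0}
    - {"x": 0, "y": 0, "z": -7, "twist": 0, "grip": 0}
    - {"x": 0, "y": 0, "z": -7, "twist": 0, "grip": 0}
  squeeze: 50

```text
time_s: 4.15
position: [0.4543, -0.3088, 0.3065]
eef_rot: [-2.3, 2.139, 0.0]
wrist_force: [-0.1, 0.3, -4.0]
finger_gap: 0.197
grip_force: 50.0
```

Run:
```python
from h import *
print(env.observe()['wrist_force'],env.observe()['moment'])
plan((.446,.3015,.26),188.9)
plan((.446,.3015,.199),188.9)
```

```text
[-0.0853  0.3433 -3.9605] [ 0.0458  0.1856 -0.0108]
at [ 0.4543 -0.3088  0.3065] yaw -175.83 -> xyz [-60.92  -3.6    4.7 ] twist -0.0826 J [-0.302   0.3501 -0.315  -0.0012 -0.9053  0.3754]
at [ 0.4543 -0.3088  0.3065] yaw -175.83 -> xyz [-60.92  -3.6   10.8 ] twist -0.0826 J [-0.302   0.3501 -0.315  -0.0012 -0.9053  0.3754]
```

jog_arm:
  motion:
    - {"x": -3, "y": -0.2, "z": 0, "twist": 0, "grip": 0}
    - {"x": -7, "y": -0.4, "z": 0, "twist": 0, "grip": 0}
    - {"x": -11.5, "y": -0.7, "z": 0, "twist": 0, "grip": 0}
    - {"x": -16, "y": -1, "z": 0, "twist": 0, "grip": 0}
    - {"x": -20.5, "y": -1.2, "z": 0, "twist": 0, "grip": 0}
    - {"x": -25, "y": -1.5, "z": 0, "twist": 0, "grip": 0}
    - {"x": -29.5, "y": -1.8, "z": 0, "twist": -0.04, "grip": 0}
    - {"x": -34, "y": -2, "z": 0, "twist": -0.08, "grip": 0}
    - {"x": -38.5, "y": -2.3, "z": 0, "twist": -0.0826, "grip": 0}
    - {"x": -43, "y": -2.5, "z": 0, "twist": -0.0826, "grip": 0}
    - {"x": -47.5, "y": -2.8, "z": 0, "twist": -0.0826, "grip": 0}
    - {"x": -52, "y": -3.1, "z": 1, "twist": -0.0826, "grip": 0}
    - {"x": -56, "y": -3.3, "z": 3, "twist": -0.0826, "grip": 0}
    - {"x": -59, "y": -3.5, "z": 4.7, "twist": -0.0826, "grip": 0}
    - {"x": -60.9, "y": -3.6, "z": 4.7, "twist": -0.0826, "grip": 0}
    - {"x": -60.9, "y": -3.6, "z": 4.7, "twist": -0.0826, "grip": 0}
    - {"x": -60.9, "y": -3.6, "z": 4.7, "twist": -0.0826, "grip": 0}

```text
time_s: 5.85
position: [0.4455, 0.3006, 0.2595]
eef_rot: [2.386, -2.04, -0.0]
wrist_force: [-0.1, -0.3, -3.1]
finger_gap: 0.2
grip_force: 50.0
```

Run:
```python
from h import *
print(env.observe()['wrist_force'],env.observe()['moment'])
snap('top','top1.png')
g=cv2.imread('pics/top1.png')
cv2.imwrite('pics/c1.png',cv2.resize(g[250:350,350:530],None,fx=4,fy=4,interpolation=cv2.INTER_CUBIC))
plan((.446,.3015,.1995),188.9)
for t in('pocket0','pocket1','pocket2','pin0','pin1'):
    for d in finder.place_of(t,'top')[:3]: print(t,round(d['conf'],2),towrld('top',d['centre']))
```

```text
[-0.1421 -0.3237 -3.0813] [-0.0162  0.1629 -0.041 ]
at [0.4456 0.3001 0.2599] yaw -171.12 -> xyz [-0.14 -0.07  6.04] twist -0.0003 J [ 0.8946  0.391  -0.3959 -0.0003 -0.7852 -0.7394]
pocket0 0.92 [ 0.4522 -0.2374  0.0137]
pocket0 0.86 [ 0.4558 -0.3104  0.015 ]
pocket0 0.66 [ 0.4574 -0.3757  0.0155]
pocket1 0.92 [ 0.4522 -0.2374  0.0137]
pocket1 0.86 [ 0.4558 -0.3104  0.015 ]
pocket1 0.66 [ 0.4574 -0.3757  0.0155]
pocket2 0.92 [ 0.4522 -0.2374  0.0137]
pocket2 0.86 [ 0.4558 -0.3104  0.015 ]
pocket2 0.66 [ 0.4574 -0.3757  0.0155]
pin0 0.91 [ 0.4491 -0.1796  0.0454]
pin0 0.82 [ 0.4604 -0.4367  0.0409]
pin1 0.91 [ 0.4491 -0.1796  0.0454]
pin1 0.82 [ 0.4604 -0.4367  0.0409]
```

View pics/c1.png

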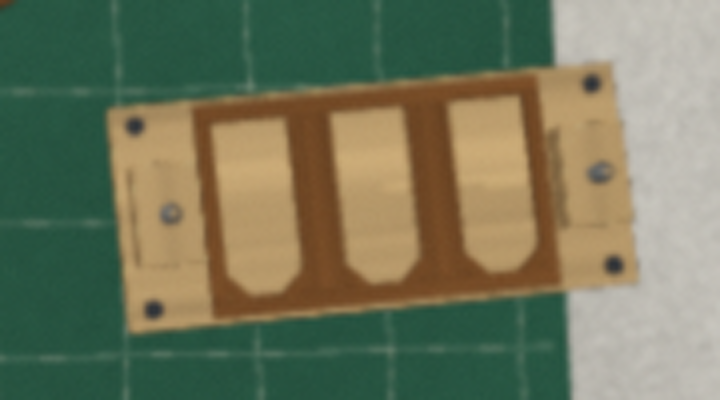

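The crop shows the open jig. All three pockets have their rounded ends toward image-down (−x), the pins are at crop pixels (170,213) and (600,172), and the pin blocks sit close beside the end pockets. Next I'll lay the template on the pad.

jog_arm:
  motion:
    - {"x": -0.1, "y": 0, "z": 2, "twist": 0, "grip": 0}
    - {"x": -0.1, "y": 0, "z": 4, "twist": 0, "grip": 0}
    - {"x": -0.1, "y": 0, "z": 5, "twist": 0, "grip": 0}
    - {"x": -0.1, "y": 0, "z": 5.5, "twist": 0, "grip": 0}
    - {"x": -0.1, "y": 0, "z": 5.8, "twist": 0, "grip": 0}
    - {"x": -0.1, "y": 0, "z": 6, "twist": 0, "grip": 0}
    - {"x": -0.1, "y": 0, "z": 6, "twist": 0, "grip": 0}
    - {"x": -0.1, "y": 0, "z": 6, "twist": 0, "grip": 0}

```text
time_s: 6.95
position: [0.4457, 0.3021, 0.2006]
eef_rot: [-2.387, 2.041, -0.0]
wrist_force: [0.3, -0.3, -2.7]
finger_gap: 0.199
grip_force: 50.0
```

jog_arm:
  motion:
    - {"x": 0, "y": 0, "z": 0.1, "twist": 0, "grip": 0}
    - {"x": 0, "y": 0, "z": 0.2, "twist": 0, "grip": 0}
    - {"x": 0, "y": 0, "z": 0.25, "twist": 0, "grip": 0}
    - {"x": 0, "y": 0, "z": 0.25, "twist": 0, "grip": 0}

```text
time_s: 7.35
position: [0.4456, 0.3019, 0.1975]
eef_rot: [2.388, -2.042, 0.0]
wrist_force: [0.6, -0.7, -2.8]
finger_gap: 0.201
grip_force: 50.0
```

jog_arm:
  motion:
    - {"x": 0, "y": 0, "z": 0.08, "twist": 0, "grip": 0}
    - {"x": 0, "y": 0, "z": 0.16, "twist": 0, "grip": 0}
    - {"x": 0, "y": 0, "z": 0.16, "twist": 0, "grip": 0}

```text
time_s: 7.65
position: [0.4456, 0.3019, 0.1958]
eef_rot: [2.387, -2.042, -0.0]
wrist_force: [-0.4, -0.1, -3.1]
finger_gap: 0.201
grip_force: 50.0
```

jog_arm:
  motion:
    - {"x": 0, "y": 0, "z": 0.08, "twist": 0, "grip": 0}
    - {"x": 0, "y": 0, "z": 0.15, "twist": 0, "grip": 0}
    - {"x": 0, "y": 0, "z": 0.15, "twist": 0, "grip": 0}

```text
time_s: 7.95
position: [0.4456, 0.302, 0.1953]
eef_rot: [-2.388, 2.041, -0.0]
wrist_force: [-1.9, -1.7, 5.3]
finger_gap: 0.205
grip_force: 50.0
```

jog_arm:
  motion:
    - {"x": 0, "y": 0, "z": 0, "twist": 0, "grip": 0.5}
    - {"x": 0, "y": 0, "z": 0, "twist": 0, "grip": 0.5}
    - {"x": 0, "y": 0, "z": 0, "twist": 0, "grip": 0.5}
    - {"x": 0, "y": 0, "z": -5, "twist": 0, "grip": 0.6}
    - {"x": 0, "y": 0, "z": -10, "twist": 0, "grip": 0.6}
    - {"x": 0, "y": 0, "z": -10, "twist": 0, "grip": 0.6}
    - {"x": 0, "y": 0, "z": -10, "twist": 0, "grip": 0.6}

```text
time_s: 8.65
position: [0.4457, 0.3021, 0.2958]
eef_rot: [-2.385, 2.04, 0.001]
wrist_force: [0.2, 0.1, -0.4]
finger_gap: 0.591
grip_force: 0.0
```

```bash
cat >> h.py <<'E'
def midline(cam,mask,z,x0,x1):
    ys,xs=np.nonzero(mask); P=np.array([pix2w(cam,(x,y),z)[:2] for x,y in zip(xs,ys)])
    b=np.round(P[:,0]/.0024); X=[];Y=[];W=[]
    for k in np.unique(b):
        q=P[b==k]
        if x0<q[:,0].mean()<x1: X.append(q[:,0].mean());Y.append((q[:,1].min()+q[:,1].max())/2);W.append(np.ptp(q[:,1]))
    f=np.polyfit(X,Y,1); return P[:,0].min(),P[:,0].max(),'yaw',np.degrees(np.arctan(f[0])),'y at tip+50',np.polyval(f,P[:,0].min()+.05),'w',np.mean(W)
E
python3 - <<'E'
from h import *
snap('top')
for d in finder.silhouettes('blank0','top'):
    P,c,a,r=rect('top',d['region'],.024)
    if abs(c[1])<.2: print(c,*midline('top',d['region'],.024,P[:,0].min()+.012,P[:,0].max()-.01))
d=finder.silhouettes('template','top')[0]; print('tmpl',rect('top',d['region'],.01)[1:])
snap('scene')
d=finder.silhouettes('shelf','top')[0]['region']
# front edge of shelf board
ys,xs=np.nonzero(d); F=np.array([pix2w('top',(x,ys[xs==x].max()),.044)[:2] for x in range(xs.min()+6,xs.max()-5)])
f=np.polyfit(F[:,1],F[:,0],1);print('lip x=%.4f + %.4f y'%(f[1],f[0]))
E
```

```text
[ 0.6027 -0.084 ] 0.5727725136478194 0.6291586136884262 yaw -6.024603821523941 y at tip+50 -0.08599294898238759 w 0.03986755059764982
[0.6136 0.0821] 0.5827786085311689 0.6417632523892068 yaw 4.512982010735113 y at tip+50 0.08365229303921445 w 0.03943173378518813
tmpl (array([0.4566, 0.237 ]), np.float64(102.08209085790118), (array([0.4489, 0.2906]), (91.95928192138672, 276.022705078125), 8.363653182983398))
lip x=0.6333 + 0.0749 y
```

Run:
```python
from h import *
plan((.6135,.0825,.29),93)
plan((.6135,.0825,.188),93)
```

```text
at [0.4454 0.3017 0.293 ] yaw -171.07 -> xyz [ 24.26 -13.2    0.32] twist 1.6742 J [ 0.8969  0.3495 -0.3577 -0.0001 -0.8665 -0.7411]
at [0.4454 0.3017 0.293 ] yaw -171.07 -> xyz [ 24.25 -13.23  10.52] twist 1.6742 J [ 0.8969  0.3495 -0.3577 -0.0001 -0.8665 -0.7411]
```

jog_arm:
  motion:
    - {"x": 4, "y": -2, "z": 0, "twist": 0.15, "grip": 0.8}
    - {"x": 8, "y": -4, "z": 0, "twist": 0.3, "grip": 0.8}
    - {"x": 12, "y": -6.5, "z": 0, "twist": 0.45, "grip": 0.8}
    - {"x": 16, "y": -9, "z": 0, "twist": 0.6, "grip": 0.8}
    - {"x": 20, "y": -11, "z": 0, "twist": 0.75, "grip": 0.8}
    - {"x": 24.26, "y": -13.2, "z": 0.3, "twist": 1.6742, "grip": 0.8}
    - {"x": 24.26, "y": -13.2, "z": 0.3, "twist": 1.6742, "grip": 0.8}
    - {"x": 24.26, "y": -13.2, "z": 0.3, "twist": 1.6742, "grip": 0.8}
    - {"x": 24.26, "y": -13.2, "z": 0.3, "twist": 1.6742, "grip": 0.8}
    - {"x": 24.26, "y": -13.2, "z": 0.3, "twist": 1.6742, "grip": 0.8}
    - {"x": 24.26, "y": -13.2, "z": 0.3, "twist": 1.6742, "grip": 0.8}
    - {"x": 24.26, "y": -13.2, "z": 0.3, "twist": 1.6742, "grip": 0.8}
    - {"x": 24.26, "y": -13.2, "z": 0.3, "twist": 1.6742, "grip": 0.8}
    - {"x": 24.26, "y": -13.2, "z": 0.3, "twist": 1.6742, "grip": 0.8}

```text
time_s: 10.3
position: [0.6137, 0.0828, 0.291]
eef_rot: [0.086, -3.14, 0.001]
wrist_force: [0.0, 0.6, 0.7]
finger_gap: 0.798
grip_force: 0.0
```

Run:
```python
from h import *
plan((.6135,.0825,.188),93)
```

```text
at [0.6137 0.0828 0.291 ] yaw 93.13 -> xyz [ 0.01 -0.03 10.3 ] twist 0.0023 J [ 0.3952  0.473  -0.1563  0.0001 -0.9424 -1.9113]
```

jog_arm:
  motion:
    - {"x": 0, "y": 0, "z": 4, "twist": 0, "grip": 0.8}
    - {"x": 0, "y": 0, "z": 7, "twist": 0, "grip": 0.8}
    - {"x": 0, "y": 0, "z": 9.5, "twist": 0, "grip": 0.8}
    - {"x": 0, "y": 0, "z": 10.2, "twist": 0, "grip": 0.8}
    - {"x": 0, "y": 0, "z": 10.2, "twist": 0, "grip": 0.8}
    - {"x": 0, "y": 0, "z": 10.2, "twist": 0, "grip": 0.3}
    - {"x": 0, "y": 0, "z": 10.2, "twist": 0, "grip": 0.3}
    - {"x": 0, "y": 0, "z": 10.2, "twist": 0, "grip": 0.3}
    - {"x": 0, "y": 0, "z": 10.2, "twist": 0, "grip": 0.3}
    - {"x": 0, "y": 0, "z": 10.2, "twist": 0, "grip": 0.3}
    - {"x": 0, "y": 0, "z": 10.2, "twist": 0, "grip": 0.3}
  squeeze: 25

```text
time_s: 11.4
position: [0.6138, 0.0828, 0.1903]
eef_rot: [-0.083, 3.139, 0.0]
wrist_force: [-1.4, -0.3, 5.1]
finger_gap: 0.494
grip_force: 24.2
```

jog_arm:
  motion:
    - {"x": 0, "y": 0, "z": -0.2, "twist": 0, "grip": 0.3}
    - {"x": 2, "y": 0, "z": -0.2, "twist": 0, "grip": 0.3}
    - {"x": 5, "y": 0, "z": -0.2, "twist": 0, "grip": 0.3}
    - {"x": 8.5, "y": 0, "z": -0.2, "twist": 0, "grip": 0.3}
    - {"x": 11, "y": 0, "z": -0.2, "twist": 0, "grip": 0.3}
    - {"x": 12, "y": 0, "z": -0.2, "twist": 0, "grip": 0.3}
    - {"x": 12, "y": 0, "z": 0.1, "twist": 0, "grip": 0.3}
    - {"x": 12, "y": 0, "z": 0.1, "twist": 0, "grip": 0.3}

```text
time_s: 12.2
position: [0.4929, 0.0762, 0.1896]
eef_rot: [0.082, -3.135, 0.004]
wrist_force: [-11.6, 1.2, 18.4]
finger_gap: 0.488
grip_force: 24.3
```

jog_arm:
  motion:
    - {"x": 12, "y": 0, "z": -0.3, "twist": 0, "grip": 0.49}
    - {"x": 0, "y": 0, "z": -0.3, "twist": 0, "grip": 0.8}

```text
time_s: 12.4
position: [0.4627, 0.0642, 0.1833]
eef_rot: [0.078, -3.072, 0.04]
wrist_force: [-7.3, -2.8, -1.4]
finger_gap: 0.545
grip_force: 0.0
```

I put a stray x:12 in that first row, so I'm checking the state before going on.

Run:
```python
from h import *
s=env.observe(); print(R.from_rotvec(s['eef_rot']).as_matrix(), s['wrist_force'], s['finger_gap'],s['joint_velocities'])
plan((.49,.076,.25),93)
snap('top','top2.png');snap('scene','sc2.png')
a=cv2.imread('pics/top2.png')[200:400,200:400];b=cv2.imread('pics/sc2.png')[150:350,250:450]
cv2.imwrite('pics/c2.png',cv2.resize(np.hstack([a,b]),None,fx=2,fy=2))
```

```text
[[-0.9964 -0.0514 -0.0679]
 [-0.0496  0.9984 -0.0275]
 [ 0.0692 -0.024  -0.9973]] [-7.3257 -2.8353 -1.3524] 0.545435235289863 [-0.5465  0.6659  1.7723  0.0436 -0.576   0.5032]
at [0.4627 0.0642 0.1833] yaw 92.94 -> xyz [-2.32  0.87 -6.87] twist -0.001 J [ 0.485   0.435  -0.6091 -0.013  -0.5997 -1.9942]
```

View pics/c2.png

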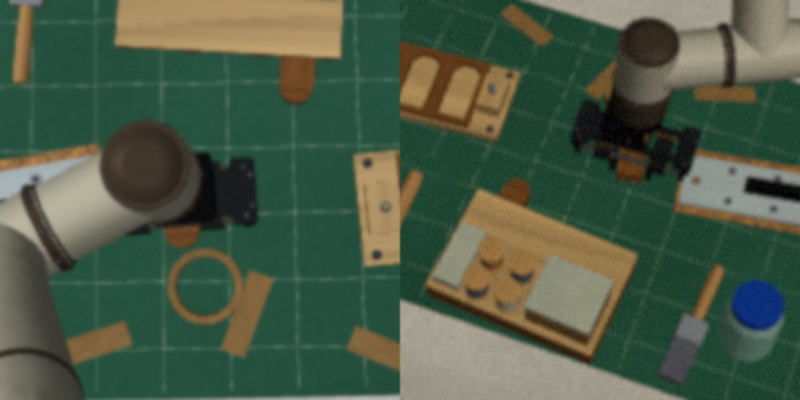

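The blank is still between the fingers (top crop around (182,235)), clear of the tape, and nothing else was disturbed. I'll let it settle, open the fingers and rise.

jog_arm:
  motion:
    - {"x": 0, "y": 0, "z": 0, "twist": 0, "grip": 0.8}
    - {"x": 0, "y": 0, "z": 0, "twist": 0, "grip": 0.8}
    - {"x": 0, "y": 0, "z": 0, "twist": 0, "grip": 0.8}
    - {"x": 0, "y": 0, "z": -4, "twist": 0, "grip": 0.8}
    - {"x": 0, "y": 0, "z": -8, "twist": 0, "grip": 0.8}
    - {"x": 0, "y": 0, "z": -10, "twist": 0, "grip": 0.8}
    - {"x": 0, "y": 0, "z": -10, "twist": 0, "grip": 0.8}

```text
time_s: 13.2
position: [0.495, 0.0769, 0.2948]
eef_rot: [-0.083, 3.133, 0.005]
wrist_force: [-0.1, 0.4, -0.8]
finger_gap: 0.799
grip_force: 0.0
```

Run:
```python
from h import *
s=env.observe(); print(R.from_rotvec(s['eef_rot']).as_matrix()[:,2])
plan((.603,-.084,.292),84.5)
```

```text
[ 0.0072  0.0032 -1.    ]
at [0.495  0.0769 0.2948] yaw 93.02 -> xyz [ -9.93 -16.64   0.3 ] twist 0.1488 J [ 0.479   0.2891 -0.4467  0.0006 -0.8271 -1.9975]
```

jog_arm:
  motion:
    - {"x": -3, "y": -5, "z": 0.2, "twist": 0.05, "grip": 0.8}
    - {"x": -6, "y": -9, "z": 0.2, "twist": 0.1, "grip": 0.8}
    - {"x": -9, "y": -13, "z": 0.2, "twist": 0.1488, "grip": 0.8}
    - {"x": -9.93, "y": -16.6, "z": 0.2, "twist": 0.1488, "grip": 0.8}
    - {"x": -9.93, "y": -16.64, "z": 0.2, "twist": 0.1488, "grip": 0.8}
    - {"x": -9.93, "y": -16.64, "z": 0.2, "twist": 0.1488, "grip": 0.8}
    - {"x": -9.93, "y": -16.64, "z": 0.2, "twist": 0.1488, "grip": 0.8}

```text
time_s: 13.9
position: [0.6013, -0.084, 0.2884]
eef_rot: [-0.151, -3.136, -0.0]
wrist_force: [0.4, 0.2, -1.1]
finger_gap: 0.804
grip_force: 0.0
```

Run:
```python
from h import *
s=env.observe(); print(R.from_rotvec(s['eef_rot']).as_matrix()[:,2])
plan((.603,-.084,.192),84.5)
```

```text
[-0.002   0.0002 -1.    ]
at [ 0.6013 -0.084   0.2884] yaw 84.5 -> xyz [-0.19  0.02  9.64] twist -0.0001 J [ 0.1275  0.4578 -0.1901 -0.0005 -0.9249 -1.794 ]
```

Now I'll lower, grip, and draw blank 1 out about 11 cm.

jog_arm:
  motion:
    - {"x": -0.1, "y": 0, "z": 4, "twist": 0, "grip": 0.8}
    - {"x": -0.1, "y": 0, "z": 7, "twist": 0, "grip": 0.8}
    - {"x": -0.1, "y": 0, "z": 9, "twist": 0, "grip": 0.8}
    - {"x": -0.1, "y": 0, "z": 9.6, "twist": 0, "grip": 0.8}
    - {"x": -0.1, "y": 0, "z": 9.6, "twist": 0, "grip": 0.8}
    - {"x": -0.1, "y": 0, "z": 9.6, "twist": 0, "grip": 0.3}
    - {"x": -0.1, "y": 0, "z": 9.6, "twist": 0, "grip": 0.3}
    - {"x": -0.1, "y": 0, "z": 9.6, "twist": 0, "grip": 0.3}
    - {"x": -0.1, "y": 0, "z": 9.6, "twist": 0, "grip": 0.3}
    - {"x": -0.1, "y": 0, "z": 9.6, "twist": 0, "grip": 0.3}
    - {"x": -0.1, "y": 0, "z": 9.4, "twist": 0, "grip": 0.3}
    - {"x": 1.5, "y": 0, "z": 9.4, "twist": 0, "grip": 0.3}
    - {"x": 4, "y": 0, "z": 9.4, "twist": 0, "grip": 0.3}
    - {"x": 7, "y": 0, "z": 9.4, "twist": 0, "grip": 0.3}
    - {"x": 9.5, "y": 0, "z": 9.4, "twist": 0, "grip": 0.3}
    - {"x": 11, "y": 0, "z": 9.4, "twist": 0, "grip": 0.3}
    - {"x": 11, "y": 0, "z": 9.5, "twist": 0, "grip": 0.3}
    - {"x": 11, "y": 0, "z": 9.5, "twist": 0, "grip": 0.3}

```text
time_s: 15.7
position: [0.4928, -0.0738, 0.1947]
eef_rot: [0.15, 3.137, 0.0]
wrist_force: [-0.1, -0.1, 0.3]
finger_gap: 0.483
grip_force: 25.0
```

Run:
```python
from h import *
plan((.5,-.084,.192),84.5)
```

```text
at [ 0.4928 -0.0738  0.1947] yaw 84.51 -> xyz [-0.81 -0.94  0.27] twist 0.0002 J [ 0.1778  0.4399 -0.5507  0.0005 -0.5789 -1.8448]
```

jog_arm:
  motion:
    - {"x": 0, "y": 0, "z": 0.1, "twist": 0, "grip": 0.8}
    - {"x": 0, "y": 0, "z": 0.1, "twist": 0, "grip": 0.8}
    - {"x": 0, "y": 0, "z": 0.1, "twist": 0, "grip": 0.8}
    - {"x": 0, "y": 0, "z": 0, "twist": 0, "grip": 0.8}
    - {"x": 0, "y": 0, "z": -5, "twist": 0, "grip": 0.8}
    - {"x": 0, "y": 0, "z": -10, "twist": 0, "grip": 0.8}
    - {"x": 2, "y": -5, "z": -12, "twist": 0, "grip": 0.8}
    - {"x": 4, "y": -10, "z": -12, "twist": 0, "grip": 0.8}
    - {"x": 6, "y": -15, "z": -12, "twist": 0, "grip": 0.8}
    - {"x": 8, "y": -19, "z": -12, "twist": 0, "grip": 0.8}
    - {"x": 8, "y": -24, "z": -12, "twist": 0, "grip": 0.8}
    - {"x": 8, "y": -26, "z": -12, "twist": 0, "grip": 0.8}
    - {"x": 8, "y": -26, "z": -12, "twist": 0, "grip": 0.8}

```text
time_s: 17.0
position: [0.387, -0.3279, 0.3144]
eef_rot: [0.159, 3.137, -0.001]
wrist_force: [-0.9, 0.0, -1.2]
finger_gap: 0.8
grip_force: 0.0
```

```bash
cat >> h.py <<'E'
def fitblank(cam,mask,z=.024,guess=None):
    "fit blank outline (top face at z) to mask in image by IoU; returns origin xy, yaw deg (round end -x), IoU"
    from scipy.optimize import minimize
    th=np.linspace(np.pi/2,3*np.pi/2,25); poly=np.vstack([[[.05,-.021],[.05,.021]],np.c_[-.029+.021*np.cos(th),.021*np.sin(th)]])
    ys,xs=np.nonzero(mask); y0,y1,x0,x1=ys.min()-12,ys.max()+12,xs.min()-12,xs.max()+12; S=8
    m=cv2.resize(mask[y0:y1,x0:x1].astype(np.float32),None,fx=S,fy=S,interpolation=cv2.INTER_LINEAR)>.5
    def cost(p):
        c,s=np.cos(p[2]),np.sin(p[2]); W=poly@np.array([[c,s],[-s,c]])+p[:2]
        uv=np.array([w2pix(cam,(*w,z)) for w in W]); q=((uv-[x0,y0]+.5)*S-.5)
        im=np.zeros(m.shape,np.uint8); cv2.fillPoly(im,[np.round(q*16).astype(np.int32)],1,shift=4); im=im>0
        return -(im&m).sum()/(im|m).sum()
    r=minimize(cost,guess,method='Nelder-Mead',options=dict(initial_simplex=np.array(guess)+np.array([[0,0,0],[.008,0,0],[0,.008,0],[0,0,.1]]),xatol=1e-4,fatol=1e-4))
    return r.x[:2],np.degrees(r.x[2]),-r.fun
E
python3 - <<'E'
from h import *
a=snap('top','top3.png')
for d in finder.silhouettes('blank0','top'):
    P,c,_,r=rect('top',d['region'],.024)
    if abs(c[1])<.2: print(round(d['conf'],2),c,r,fitblank('top',d['region'],guess=[*c,0.]))
bgr=cv2.imread('pics/top3.png'); hsv=cv2.cvtColor(bgr,cv2.COLOR_BGR2HSV)
for g in ((.513,.077),(.512,-.076)):
    u,v=w2pix('top',(*g,.024)).astype(int); m=np.zeros((480,640),bool); sl=np.s_[v-35:v+35,u-22:u+22]; h=hsv[sl]
    m[sl]=(h[...,0]<18)&(h[...,1]>110)&(h[...,2]>45); m=big(m); print('col',m.sum(),fitblank('top',m,guess=[*g,0.]))
cv2.imwrite('pics/c3.png',cv2.resize(bgr[200:400,120:560],None,fx=1.8,fy=1.8))
for d in finder.place_of('blank0','top'): print(round(d['conf'],2),towrld('top',d['centre']))
for d in finder.place_of('template','top')[:1]: print('T',round(d['conf'],2),towrld('top',d['centre']))
E
```

```text
0.92 [ 0.5166 -0.0749] (array([ 0.5155, -0.0747]), (41.66135787963867, 97.05472564697266), 84.14437866210938) (array([ 0.5149, -0.0745]), np.float64(-5.704622891943203), np.float64(0.9409002733445022))
0.75 [0.4597 0.067 ] (array([0.4581, 0.0668]), (98.55218505859375, 43.6519660949707), 11.078147888183594) (array([0.4577, 0.0664]), np.float64(12.281249826507969), np.float64(0.9508795291995104))
col 505 (array([0.4645, 0.0663]), np.float64(12.232629423914522), np.float64(0.7111453744493392))
col 639 (array([ 0.5139, -0.0752]), np.float64(-5.645374991293225), np.float64(0.9082120235581731))
0.83 [ 0.4556  0.0658 -0.0008]
0.76 [ 0.5167 -0.0747 -0.0004]
0.76 [ 0.5975  0.5172 -0.0001]
0.62 [ 0.6404 -0.5493 -0.0029]
T 0.72 [0.4463 0.3006 0.0029]
```

View pics/c3.png

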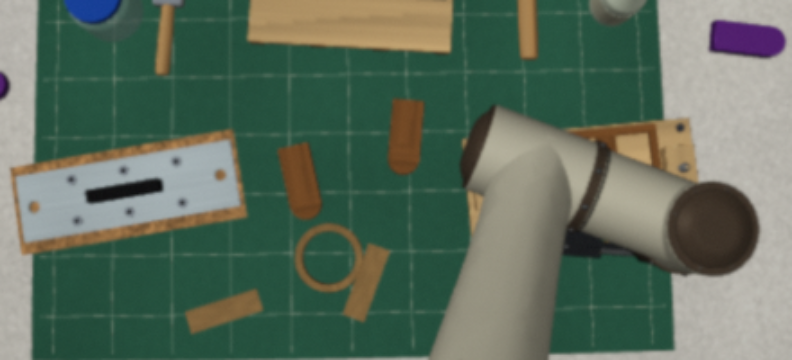

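The picture shows both blanks lying free and whole, at crop (300,182) and (406,136), and the template square on the pad. Now I'll locate the jig precisely from the earlier unobstructed image.

Run:
```python
from h import *
for p in ((392.5+.0,303.2),(500,293)): print('pin',pix2w('top',p,.062))
bgr=cv2.imread('pics/top1.png'); hsv=cv2.cvtColor(bgr,cv2.COLOR_BGR2HSV)
m=np.zeros((480,640),bool); sl=np.s_[262:335,390:500]; h=hsv[sl]
print(hsv[298,432],hsv[298,416],hsv[298,385])
m[sl]=(h[...,2]<140)&(h[...,1]>130)&(h[...,0]<18)
m=big(m); print(m.sum()); hull=cv2.convexHull(np.argwhere(m)[:,::-1].astype(np.int32)); f=np.zeros((480,640),np.uint8); cv2.fillConvexPoly(f,hull,1)
print('fence',rect('top',f>0,.023)[1:])
# pocket floors
holes=(f>0)&~cv2.dilate(m.astype(np.uint8),np.ones((1,1)))>0
n,l,s,c=cv2.connectedComponentsWithStats(holes.astype(np.uint8))
for k in range(1,n):
    if s[k,4]>200:
        P,cc,a,r=rect('top',l==k,.019); print('pocket',s[k,4],cc,a,r)
```

```text
pin [ 0.4446 -0.1827  0.062 ]
pin [ 0.4631 -0.4359  0.062 ]
[ 14 170 108] [ 19 106 185] [ 19 106 186]
2305
fence (array([ 0.4543, -0.3103]), np.float64(94.34085248657968), (array([ 0.4547, -0.3113]), (129.747802734375, 214.45108032226562), 4.3289971351623535))
pocket 771 [ 0.4621 -0.3826] -175.74825156007068 (array([ 0.4601, -0.3827]), (103.81266021728516, 45.528106689453125), 4.417906284332275)
pocket 789 [ 0.4562 -0.3109] -175.8008724828765 (array([ 0.4547, -0.3109]), (104.13861083984375, 46.10956573486328), 3.9922034740448)
pocket 799 [ 0.4511 -0.2388] -175.8135518868501 (array([ 0.4495, -0.2389]), (104.09083557128906, 45.8372688293457), 4.117239952087402)
```

Run:
```python
from h import *
plan((.5155,-.0758,.30),84.4)
plan((.5155,-.0758,.1935),84.4)
```

```text
at [ 0.3876 -0.3244  0.3143] yaw 84.52 -> xyz [-10.36  25.97   1.44] twist 0.002 J [-0.3752  0.2728 -0.4095 -0.0003 -0.889  -1.2911]
at [ 0.3876 -0.3244  0.3143] yaw 84.52 -> xyz [-10.36  25.96  12.09] twist 0.002 J [-0.3752  0.2728 -0.4095 -0.0003 -0.889  -1.2911]
```

jog_arm:
  motion:
    - {"x": -2, "y": 4, "z": 0, "twist": 0, "grip": 0.75}
    - {"x": -4, "y": 8.5, "z": 0, "twist": 0, "grip": 0.75}
    - {"x": -6, "y": 13, "z": 0, "twist": 0, "grip": 0.75}
    - {"x": -8, "y": 17.5, "z": 0, "twist": 0, "grip": 0.75}
    - {"x": -9.5, "y": 22, "z": 0.5, "twist": 0, "grip": 0.75}
    - {"x": -10.4, "y": 26, "z": 1.4, "twist": 0, "grip": 0.75}
    - {"x": -10.4, "y": 26, "z": 1.4, "twist": 0, "grip": 0.75}
    - {"x": -10.4, "y": 26, "z": 1.4, "twist": 0, "grip": 0.75}

```text
time_s: 18.0
position: [0.5161, -0.0741, 0.3003]
eef_rot: [-0.145, -3.137, 0.0]
wrist_force: [0.8, -0.5, 0.1]
finger_gap: 0.757
grip_force: 0.0
```

Run:
```python
from h import *
plan((.5155,-.0758,.1935),84.4)
```

```text
at [ 0.5161 -0.0741  0.3003] yaw 84.73 -> xyz [ 0.03 -0.17 10.68] twist 0.0057 J [ 0.1688  0.315  -0.3895 -0.0001 -0.8672 -1.8317]
```

jog_arm:
  motion:
    - {"x": 0, "y": -0.1, "z": 4, "twist": 0.003, "grip": 0.75}
    - {"x": 0, "y": -0.1, "z": 8, "twist": 0.003, "grip": 0.75}
    - {"x": 0, "y": -0.1, "z": 10, "twist": 0.003, "grip": 0.75}
    - {"x": 0, "y": -0.1, "z": 10.7, "twist": 0.003, "grip": 0.75}
    - {"x": 0, "y": -0.1, "z": 10.7, "twist": 0.003, "grip": 0.75}
    - {"x": 0, "y": -0.1, "z": 10.7, "twist": 0.003, "grip": 0.3}
    - {"x": 0, "y": -0.1, "z": 10.7, "twist": 0.003, "grip": 0.3}
    - {"x": 0, "y": -0.1, "z": 10.7, "twist": 0.003, "grip": 0.3}
    - {"x": 0, "y": -0.1, "z": 10.7, "twist": 0.003, "grip": 0.3}
    - {"x": 0, "y": -0.1, "z": 10.7, "twist": 0.003, "grip": 0.3}
    - {"x": 0, "y": -0.1, "z": 10.7, "twist": 0.003, "grip": 0.3}
  squeeze: 30

```text
time_s: 19.1
position: [0.5163, -0.0771, 0.1943]
eef_rot: [0.155, 3.136, 0.0]
wrist_force: [-1.5, 0.7, 6.8]
finger_gap: 0.478
grip_force: 30.0
```

Run:
```python
from h import *
plan((.4545,-.3115,.27),94.2)
```

```text
at [ 0.5163 -0.0771  0.1943] yaw 84.33 -> xyz [  3.82 -23.94  -7.58] twist -0.1723 J [ 0.1629  0.4691 -0.4924  0.0003 -0.6079 -1.833 ]
```

jog_arm:
  motion:
    - {"x": 0, "y": 0, "z": -4, "twist": 0, "grip": 0.3}
    - {"x": 0, "y": 0, "z": -7.6, "twist": 0, "grip": 0.3}
    - {"x": 0.5, "y": -3, "z": -7.6, "twist": 0, "grip": 0.3}
    - {"x": 1, "y": -7, "z": -7.6, "twist": -0.05, "grip": 0.3}
    - {"x": 2, "y": -11.5, "z": -7.6, "twist": -0.1, "grip": 0.3}
    - {"x": 3, "y": -16, "z": -7.6, "twist": -0.15, "grip": 0.3}
    - {"x": 3.5, "y": -20, "z": -7.6, "twist": -0.1723, "grip": 0.3}
    - {"x": 3.8, "y": -23, "z": -7.6, "twist": -0.1723, "grip": 0.3}
    - {"x": 3.8, "y": -23.9, "z": -7.6, "twist": -0.1723, "grip": 0.3}
    - {"x": 3.8, "y": -23.9, "z": -7.6, "twist": -0.1723, "grip": 0.3}
    - {"x": 3.8, "y": -23.9, "z": -7.6, "twist": -0.1723, "grip": 0.3}
    - {"x": 3.8, "y": -23.9, "z": -7.6, "twist": -0.1723, "grip": 0.3}

```text
time_s: 20.3
position: [0.4548, -0.3101, 0.2694]
eef_rot: [0.117, -3.139, -0.0]
wrist_force: [-0.2, -0.8, 0.2]
finger_gap: 0.478
grip_force: 30.0
```

Run:
```python
from h import *
plan((.4551,-.3115,.214),94.2)
```

```text
at [ 0.4548 -0.3101  0.2694] yaw 94.28 -> xyz [-0.02 -0.14  5.54] twist 0.0013 J [-0.3039  0.3972 -0.3539 -0.0003 -0.8201 -1.1921]
```

jog_arm:
  motion:
    - {"x": 0, "y": -0.1, "z": 3, "twist": 0, "grip": 0.3}
    - {"x": 0, "y": -0.1, "z": 4.2, "twist": 0, "grip": 0.3}
    - {"x": 0, "y": -0.1, "z": 4.7, "twist": 0, "grip": 0.3}
    - {"x": 0, "y": -0.1, "z": 5.1, "twist": 0, "grip": 0.3}
    - {"x": 0, "y": -0.1, "z": 5.5, "twist": 0, "grip": 0.3}
    - {"x": 0, "y": -0.1, "z": 5.5, "twist": 0, "grip": 0.3}

```text
time_s: 20.9
position: [0.4551, -0.3122, 0.2147]
eef_rot: [-0.115, 3.138, -0.001]
wrist_force: [1.5, 0.6, -0.4]
finger_gap: 0.48
grip_force: 30.0
```

Run:
```python
from h import *
plan((.4551,-.3115,.2095),94.2)
```

```text
at [ 0.4551 -0.3122  0.2147] yaw 94.2 -> xyz [-0.01  0.07  0.52] twist -0.0001 J [-0.3076  0.4745 -0.4019  0.     -0.6929 -1.19  ]
```

No contact yet and the blank should already be inside the fences, so I'll lower in small steps.

jog_arm:
  motion:
    - {"x": 0, "y": 0.05, "z": 0.2, "twist": 0, "grip": 0.3}
    - {"x": 0, "y": 0.05, "z": 0.4, "twist": 0, "grip": 0.3}
    - {"x": 0, "y": 0.05, "z": 0.5, "twist": 0, "grip": 0.3}
    - {"x": 0, "y": 0.05, "z": 0.5, "twist": 0, "grip": 0.3}

```text
time_s: 21.3
position: [0.455, -0.3119, 0.2098]
eef_rot: [-0.115, 3.138, -0.001]
wrist_force: [2.0, -0.7, 0.1]
finger_gap: 0.478
grip_force: 30.0
```

jog_arm:
  motion:
    - {"x": 0, "y": 0, "z": 0, "twist": 0, "grip": 0.57}
    - {"x": 0, "y": 0, "z": 0, "twist": 0, "grip": 0.57}
    - {"x": 0, "y": 0, "z": 0, "twist": 0, "grip": 0.57}
    - {"x": 0, "y": 0, "z": -2, "twist": 0, "grip": 0.57}
    - {"x": 0, "y": 0, "z": -5, "twist": 0, "grip": 0.57}
    - {"x": 0, "y": 0, "z": -9, "twist": 0, "grip": 0.75}
    - {"x": 0, "y": 0, "z": -9, "twist": 0, "grip": 0.75}

```text
time_s: 22.0
position: [0.4559, -0.3125, 0.305]
eef_rot: [-0.116, 3.13, -0.008]
wrist_force: [0.9, -1.1, -0.3]
finger_gap: 0.677
grip_force: 0.0
```

Run:
```python
from h import *
c,s=np.cos(np.radians(12.3)),np.sin(np.radians(12.3)); o=np.array([.458,.066]); g=o+.040*np.array([c,s]); print(g)
plan((*g,.30),102.3)
```

```text
[0.4971 0.0745]
at [ 0.4559 -0.3125  0.305 ] yaw 94.25 -> xyz [-6.98 38.29  0.35] twist -0.1404 J [-0.3071  0.355  -0.3132  0.0022 -0.8918 -1.1908]
```

jog_arm:
  motion:
    - {"x": -0.8, "y": 4, "z": 0, "twist": 0, "grip": 0.75}
    - {"x": -1.6, "y": 8.5, "z": 0, "twist": 0, "grip": 0.75}
    - {"x": -2.4, "y": 13, "z": 0, "twist": 0, "grip": 0.75}
    - {"x": -3.2, "y": 17.5, "z": 0, "twist": 0, "grip": 0.75}
    - {"x": -4, "y": 22, "z": 0, "twist": -0.04, "grip": 0.75}
    - {"x": -4.8, "y": 26.5, "z": 0, "twist": -0.08, "grip": 0.75}
    - {"x": -5.6, "y": 31, "z": 0, "twist": -0.12, "grip": 0.75}
    - {"x": -6.4, "y": 35, "z": 0, "twist": -0.14, "grip": 0.75}
    - {"x": -7, "y": 38.3, "z": 0, "twist": -0.14, "grip": 0.75}
    - {"x": -7, "y": 38.3, "z": 0, "twist": -0.14, "grip": 0.75}
    - {"x": -7, "y": 38.3, "z": 0, "twist": -0.14, "grip": 0.75}
    - {"x": -7, "y": 38.3, "z": 0, "twist": -0.14, "grip": 0.75}

```text
time_s: 23.2
position: [0.496, 0.0746, 0.299]
eef_rot: [0.333, -3.123, 0.001]
wrist_force: [-0.4, 0.6, -0.1]
finger_gap: 0.749
grip_force: 0.0
```

Run:
```python
from h import *
plan((.4971,.0745,.1935),102.3)
snap('top','top4.png')
for d in finder.silhouettes('blank0','top'):
    P,c,_,r=rect('top',d['region'],.039 if c_[1]<-.2 else .024) if False else rect('top',d['region'],.03)
    print(round(d['conf'],2),c,r[1])
    if -.4<c[1]<-.2: print('seated',fitblank('top',d['region'],z=.039,guess=[*c,.07]))
b=cv2.imread('pics/top4.png')
cv2.imwrite('pics/c4.png',np.hstack([cv2.resize(b[250:350,370:520],None,fx=3,fy=3),cv2.resize(b[220:320,230:340],None,fx=3,fy=3)]))
```

```text
at [0.496  0.0746 0.299 ] yaw 102.16 -> xyz [-0.12 -0.03 10.55] twist -0.0025 J [ 0.4736  0.2863 -0.4372 -0.0002 -0.8488 -1.832 ]
0.98 [0.4446 0.0618] (72.69759368896484, 42.75908279418945)
0.92 [0.5942 0.5112] (105.77217102050781, 41.7037353515625)
0.79 [ 0.4551 -0.3111] (100.53260803222656, 45.81059646606445)
seated (array([ 0.4527, -0.3093]), np.float64(4.335129622150752), np.float64(0.9378573917320817))
```

View pics/c4.png

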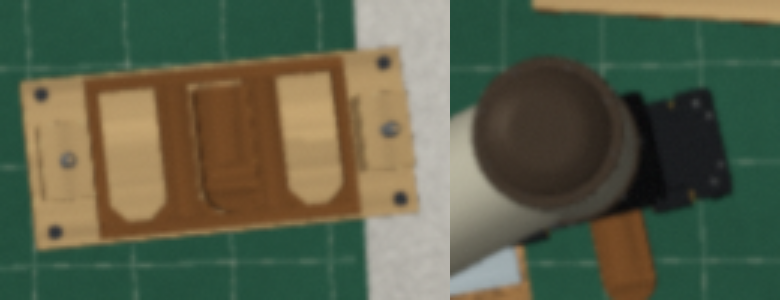

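Blank 1 sits flat in the middle pocket with an even gap line (left crop around (222,145)), and the gripper is over the rear of blank 0. Next I'll grip blank 0.

jog_arm:
  motion:
    - {"x": -0.1, "y": 0, "z": 4, "twist": 0, "grip": 0.75}
    - {"x": -0.1, "y": 0, "z": 8, "twist": 0, "grip": 0.75}
    - {"x": -0.1, "y": 0, "z": 10, "twist": 0, "grip": 0.75}
    - {"x": -0.1, "y": 0, "z": 10.5, "twist": 0, "grip": 0.75}
    - {"x": -0.1, "y": 0, "z": 10.5, "twist": 0, "grip": 0.75}
    - {"x": -0.1, "y": 0, "z": 10.5, "twist": 0, "grip": 0.3}
    - {"x": -0.1, "y": 0, "z": 10.5, "twist": 0, "grip": 0.3}
    - {"x": -0.1, "y": 0, "z": 10.5, "twist": 0, "grip": 0.3}
    - {"x": -0.1, "y": 0, "z": 10.5, "twist": 0, "grip": 0.3}
    - {"x": -0.1, "y": 0, "z": 10.5, "twist": 0, "grip": 0.3}
    - {"x": -0.1, "y": 0, "z": 10.5, "twist": 0, "grip": 0.3}
  squeeze: 40

```text
time_s: 24.4
position: [0.4976, 0.0757, 0.1953]
eef_rot: [-0.334, 3.122, 0.0]
wrist_force: [-1.4, -0.8, 6.5]
finger_gap: 0.475
grip_force: 40.0
```

Run:
```python
from h import *
plan((.4971,.0745,.27),102.3)
```

```text
at [0.4976 0.0757 0.1953] yaw 102.23 -> xyz [ 0.07 -0.11 -7.47] twist -0.0013 J [ 0.4741  0.445  -0.5379  0.0004 -0.5867 -1.8319]
```

Run:
```python
from h import *
plan((.4910,-.2371,.275),94.2)
```

```text
at [0.4976 0.0757 0.1953] yaw 102.23 -> xyz [  7.27 -30.43  -7.98] twist 0.1401 J [ 0.4741  0.445  -0.5379  0.0004 -0.5867 -1.8319]
```

jog_arm:
  motion:
    - {"x": 0, "y": 0, "z": -4, "twist": 0, "grip": 0.3}
    - {"x": 0, "y": 0, "z": -8, "twist": 0, "grip": 0.3}
    - {"x": 0.7, "y": -3, "z": -8, "twist": 0, "grip": 0.3}
    - {"x": 1.7, "y": -7, "z": -8, "twist": 0.03, "grip": 0.3}
    - {"x": 2.7, "y": -11.5, "z": -8, "twist": 0.06, "grip": 0.3}
    - {"x": 3.7, "y": -16, "z": -8, "twist": 0.09, "grip": 0.3}
    - {"x": 4.7, "y": -20.5, "z": -8, "twist": 0.12, "grip": 0.3}
    - {"x": 5.9, "y": -25, "z": -8, "twist": 0.14, "grip": 0.3}
    - {"x": 6.9, "y": -29, "z": -8, "twist": 0.14, "grip": 0.3}
    - {"x": 7.3, "y": -30.4, "z": -8, "twist": 0.14, "grip": 0.3}
    - {"x": 7.3, "y": -30.4, "z": -8, "twist": 0.14, "grip": 0.3}
    - {"x": 7.3, "y": -30.4, "z": -8, "twist": 0.14, "grip": 0.3}
    - {"x": 7.3, "y": -30.4, "z": -8, "twist": 0.14, "grip": 0.3}

```text
time_s: 25.7
position: [0.4904, -0.2359, 0.2744]
eef_rot: [0.117, -3.139, -0.0]
wrist_force: [0.4, 0.4, -0.4]
finger_gap: 0.475
grip_force: 40.0
```

Run:
```python
from h import *
plan((.4910,-.2371,.2155),94.2)
```

```text
at [ 0.4904 -0.2359  0.2744] yaw 94.27 -> xyz [-0.05 -0.13  5.89] twist 0.0012 J [-0.1503  0.3817 -0.3641 -0.0003 -0.8254 -1.3458]
```

jog_arm:
  motion:
    - {"x": 0, "y": -0.1, "z": 3, "twist": 0, "grip": 0.3}
    - {"x": 0, "y": -0.1, "z": 4.2, "twist": 0, "grip": 0.3}
    - {"x": 0, "y": -0.1, "z": 4.8, "twist": 0, "grip": 0.3}
    - {"x": 0, "y": -0.1, "z": 5.3, "twist": 0, "grip": 0.3}
    - {"x": 0, "y": -0.1, "z": 5.8, "twist": 0, "grip": 0.3}
    - {"x": 0, "y": -0.1, "z": 5.8, "twist": 0, "grip": 0.3}

```text
time_s: 26.3
position: [0.4908, -0.2378, 0.2167]
eef_rot: [-0.115, 3.139, -0.0]
wrist_force: [1.2, 1.5, 0.5]
finger_gap: 0.475
grip_force: 40.0
```

Run:
```python
from h import *
s=env.observe(); print(s['wrist_force'],s['moment'])
plan((.4910,-.2371,.2105),94.2)
```

```text
[1.2375 1.5081 0.5408] [ 0.4706 -0.018  -0.1161]
at [ 0.4908 -0.2378  0.2167] yaw 94.19 -> xyz [-0.02  0.07  0.62] twist -0.0001 J [-0.1538  0.4634 -0.4162 -0.0002 -0.6903 -1.3437]
```

jog_arm:
  motion:
    - {"x": 0, "y": 0.05, "z": 0.2, "twist": 0, "grip": 0.3}
    - {"x": 0, "y": 0.05, "z": 0.4, "twist": 0, "grip": 0.3}
    - {"x": 0, "y": 0.05, "z": 0.6, "twist": 0, "grip": 0.3}
    - {"x": 0, "y": 0.05, "z": 0.6, "twist": 0, "grip": 0.3}

```text
time_s: 26.7
position: [0.4912, -0.2376, 0.211]
eef_rot: [-0.116, 3.137, -0.002]
wrist_force: [2.9, 1.2, 3.8]
finger_gap: 0.475
grip_force: 40.0
```

jog_arm:
  motion:
    - {"x": 0, "y": 0, "z": 0, "twist": 0, "grip": 0.54}
    - {"x": 0, "y": 0, "z": 0, "twist": 0, "grip": 0.54}
    - {"x": 0, "y": 0, "z": 0, "twist": 0, "grip": 0.54}
    - {"x": 0, "y": 0, "z": -2, "twist": 0, "grip": 0.54}
    - {"x": 0, "y": 0, "z": -5, "twist": 0, "grip": 0.6}
    - {"x": 0, "y": 0, "z": -9, "twist": 0, "grip": 0.6}
    - {"x": -1, "y": 5, "z": -10, "twist": 0, "grip": 0.6}
    - {"x": -1, "y": 10, "z": -10, "twist": 0, "grip": 0.6}
    - {"x": 0, "y": 15, "z": -10, "twist": 0, "grip": 0.6}
    - {"x": 0, "y": 20, "z": -10, "twist": 0, "grip": 0.6}
    - {"x": 1, "y": 25, "z": -10, "twist": 0, "grip": 0.6}
    - {"x": 2, "y": 30, "z": -10, "twist": 0, "grip": 0.6}
    - {"x": 2, "y": 30, "z": -10, "twist": 0, "grip": 0.6}

```text
time_s: 28.0
position: [0.4471, 0.0639, 0.3104]
eef_rot: [0.125, -3.139, -0.001]
wrist_force: [0.4, -1.0, 0.3]
finger_gap: 0.599
grip_force: 0.0
```

Run:
```python
from h import *
snap('top','top5.png'); b=cv2.imread('pics/top5.png')
for d in finder.silhouettes('blank0','top'):
    P,c,_,r=rect('top',d['region'],.039); print(round(d['conf'],2),c,r[1])
    if -.4<c[1]<-.2: print('seated',fitblank('top',d['region'],z=.039,guess=[*c,.07]))
g=b.max(2); x=np.s_[285:330,140:240]; m=np.zeros(g.shape,bool); m[x]=g[x]<70
print('bar',rect('top',big(m),.038)[1:])
snap('scene','sc5.png'); s=cv2.imread('pics/sc5.png')
for t in('hole0',):
    for d in finder.place_of(t,'top')[:3]: print(t,round(d['conf'],2),towrld('top',d['centre']))
cv2.imwrite('pics/c5.png',np.hstack([cv2.resize(b[250:350,370:520],None,fx=3,fy=3),cv2.resize(s[150:230,200:320],None,fx=2.5,fy=3.75)]))
plan((.4456,.302,.29),188.9)
```

```text
0.91 [ 0.4538 -0.3095] (98.26408386230469, 45.753257751464844)
seated (array([ 0.4515, -0.3097]), np.float64(1.8646338187527767), np.float64(0.9315068493150684))
0.75 [0.593 0.506] (105.8876953125, 42.34286880493164)
0.67 [ 0.4499 -0.2394] (101.43840789794922, 44.26519775390625)
seated (array([ 0.4482, -0.2396]), np.float64(6.36664765311929), np.float64(0.9514655030462704))
0.67 [ 0.6346 -0.5359] (105.11800384521484, 48.6793098449707)
bar (array([0.4396, 0.2878]), np.float64(77.29947897753205), (array([0.4241, 0.2956]), (69.2654800415039, 98.67868041992188), 2.425647258758545))
hole0 0.76 [0.4275 0.4268 0.0015]
hole0 0.68 [0.4661 0.1731 0.003 ]
at [0.4484 0.0596 0.3102] yaw 94.15 -> xyz [-1.47 24.19  2.01] twist -1.6537 J [ 0.4932  0.193  -0.5346 -0.0001 -0.8441 -1.9916]
```

View pics/c5.png

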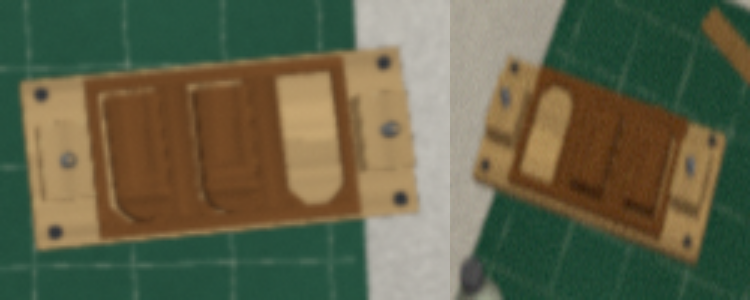

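View pics/top5.png

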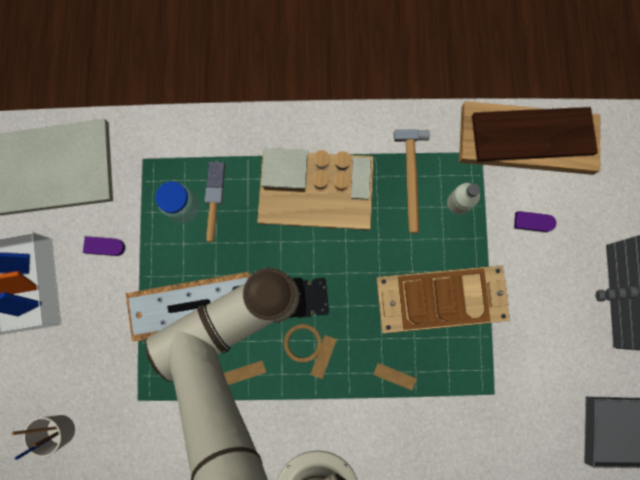

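Both blanks are seated flat, in the left and middle pockets, and the third pocket stays empty because there are only two blanks. The tape roll has moved from about (296,337) to (302,342): my stray drag pushed it about 1.5 cm. I'll measure that and set it back.

Run:
```python
from h import *
def ring(fn):
    b=cv2.imread('pics/'+fn); h=cv2.cvtColor(b,cv2.COLOR_BGR2HSV); best=None
    # non-green pixels score on annulus edges
    m=((h[...,0]<30)&(h[...,1]>60)).astype(np.float32); r=.0425
    th=np.linspace(0,2*np.pi,180,endpoint=False)
    from scipy.ndimage import map_coordinates
    for x in np.arange(.345,.40,.001):
        for y in np.arange(.02,.085,.001):
            uv=np.array([w2pix('top',(x+q*np.cos(t),y+q*np.sin(t),.024)) for q in (.0435,.0405) for t in th[::3]])
            sc=map_coordinates(m,[uv[:,1],uv[:,0]],order=1).mean()
            if best is None or sc>best[0]: best=(sc,x,y)
    return best
for f in('top0.png','top1.png','top3.png','top5.png'): print(f,ring(f))
a=[cv2.resize(cv2.imread('pics/'+f)[300:395,215:355],None,fx=2.8,fy=2.8) for f in('top0.png','top5.png')]
cv2.imwrite('pics/c6.png',np.hstack(a))
```

```text
top0.png (np.float32(0.92872757), np.float64(0.371), np.float64(0.045000000000000026))
top1.png (np.float32(0.934625), np.float64(0.371), np.float64(0.045000000000000026))
top3.png (np.float32(0.94600093), np.float64(0.356), np.float64(0.028000000000000008))
top5.png (np.float32(0.9459783), np.float64(0.356), np.float64(0.028000000000000008))
```

View pics/c6.png

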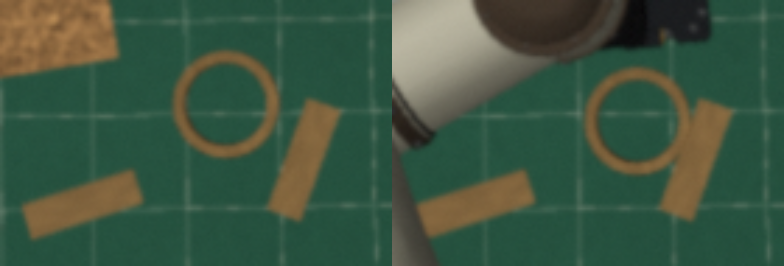

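The crops show the ring shifted from (226,104) to (638−392=246,121) and the wood scrap unmoved. The shift is 15 mm in x and 17 mm in y. I'll take the ring by its +x wall and move it back.

Run:
```python
from h import *
plan((.398,.027,.29),180)
```

```text
at [0.4484 0.0596 0.3102] yaw 94.15 -> xyz [ 5.26 -2.89  2.03] twist -1.4984 J [ 0.4932  0.193  -0.5346 -0.0001 -0.8441 -1.9916]
```

jog_arm:
  motion:
    - {"x": 5.26, "y": -2.9, "z": 0, "twist": -1.4984, "grip": 0.35}
    - {"x": 5.26, "y": -2.9, "z": 0, "twist": -1.4984, "grip": 0.35}
    - {"x": 5.26, "y": -2.9, "z": 0, "twist": -1.4984, "grip": 0.35}
    - {"x": 5.26, "y": -2.9, "z": 0, "twist": -1.4984, "grip": 0.35}
    - {"x": 5.26, "y": -2.9, "z": 0, "twist": -1.4984, "grip": 0.35}
    - {"x": 5.26, "y": -2.9, "z": 0, "twist": -1.4984, "grip": 0.35}
    - {"x": 5.26, "y": -2.9, "z": 2, "twist": -1.4984, "grip": 0.35}
    - {"x": 5.26, "y": -2.9, "z": 2, "twist": -1.4984, "grip": 0.35}
    - {"x": 5.26, "y": -2.9, "z": 2, "twist": -1.4984, "grip": 0.35}
    - {"x": 5.26, "y": -2.9, "z": 2, "twist": -1.4984, "grip": 0.35}
    - {"x": 5.26, "y": -2.9, "z": 2, "twist": -1.4984, "grip": 0.35}
    - {"x": 5.26, "y": -2.9, "z": 2, "twist": -1.4984, "grip": 0.35}
  squeeze: 10

```text
time_s: 29.4
position: [0.3983, 0.0264, 0.2903]
eef_rot: [2.215, -2.227, -0.0]
wrist_force: [-0.6, 1.2, -0.1]
finger_gap: 0.348
grip_force: 0.0
```

Run:
```python
from h import *
plan((.398,.027,.19),180)
plan((.413,.044,.19),180)
```

```text
at [0.3983 0.0264 0.2903] yaw 179.71 -> xyz [-0.06  0.02 10.03] twist -0.005 J [ 0.4781  0.1338 -0.6774 -0.0001 -0.7601 -0.4831]
at [0.3983 0.0264 0.2903] yaw 179.71 -> xyz [-1.77 -1.47 10.03] twist -0.005 J [ 0.4781  0.1338 -0.6774 -0.0001 -0.7601 -0.4831]
```

jog_arm:
  motion:
    - {"x": 0, "y": 0, "z": 4, "twist": 0, "grip": 0.35}
    - {"x": 0, "y": 0, "z": 7, "twist": 0, "grip": 0.35}
    - {"x": 0, "y": 0, "z": 9.5, "twist": 0, "grip": 0.35}
    - {"x": 0, "y": 0, "z": 10, "twist": 0, "grip": 0.35}
    - {"x": 0, "y": 0, "z": 10, "twist": 0, "grip": 0.35}
    - {"x": 0, "y": 0, "z": 10, "twist": 0, "grip": 0}
    - {"x": 0, "y": 0, "z": 10, "twist": 0, "grip": 0}
    - {"x": 0, "y": 0, "z": 10, "twist": 0, "grip": 0}
    - {"x": 0, "y": 0, "z": 10, "twist": 0, "grip": 0}
    - {"x": 0, "y": 0, "z": 10, "twist": 0, "grip": 0}
    - {"x": 0, "y": 0, "z": 10, "twist": 0, "grip": 0}
    - {"x": 0, "y": 0, "z": 10, "twist": 0, "grip": 0}

```text
time_s: 30.6
position: [0.3981, 0.0275, 0.1912]
eef_rot: [-2.222, 2.22, -0.0]
wrist_force: [-2.4, 0.8, 7.1]
finger_gap: 0.131
grip_force: 9.7
```

Run:
```python
from h import *
plan((.413,.045,.19),180)
```

```text
at [0.3981 0.0275 0.1912] yaw -179.96 -> xyz [-1.75 -1.49  0.12] twist 0.0008 J [ 0.481   0.3285 -0.7926  0.0002 -0.4491 -0.4804]
```

jog_arm:
  motion:
    - {"x": -0.4, "y": -0.4, "z": 0, "twist": 0, "grip": 0}
    - {"x": -0.9, "y": -0.8, "z": 0, "twist": 0, "grip": 0}
    - {"x": -1.4, "y": -1.2, "z": 0, "twist": 0, "grip": 0}
    - {"x": -1.7, "y": -1.5, "z": 0, "twist": 0, "grip": 0}
    - {"x": -1.7, "y": -1.5, "z": 0, "twist": 0, "grip": 0}
    - {"x": -1.7, "y": -1.5, "z": 0, "twist": 0, "grip": 0}
    - {"x": -1.7, "y": -1.5, "z": 0, "twist": 0, "grip": 0.3}
    - {"x": -1.7, "y": -1.5, "z": 0, "twist": 0, "grip": 0.3}
    - {"x": -1.7, "y": -1.5, "z": 0, "twist": 0, "grip": 0.3}
    - {"x": -1.7, "y": -1.5, "z": -4, "twist": 0, "grip": 0.3}
    - {"x": -1.7, "y": -1.5, "z": -8, "twist": 0, "grip": 0.4}
    - {"x": -1.7, "y": -1.5, "z": -10, "twist": 0, "grip": 0.5}
    - {"x": -1.7, "y": -1.5, "z": -10, "twist": 0, "grip": 0.6}
    - {"x": -1.7, "y": -1.5, "z": -10, "twist": 0, "grip": 0.6}

```text
time_s: 32.0
position: [0.4131, 0.0445, 0.2905]
eef_rot: [-2.221, 2.22, 0.0]
wrist_force: [-0.1, -1.0, -1.3]
finger_gap: 0.556
grip_force: 0.0
```

Run:
```python
from h import *
plan((.4456,.302,.29),188.9)
```

```text
at [0.4131 0.0445 0.2905] yaw -179.98 -> xyz [-25.74  -3.26   0.08] twist -0.155 J [ 0.5021  0.1607 -0.6421 -0.0005 -0.7668 -0.5014]
```

Now above the template. After arriving, I'll check the tape and the template pose.

jog_arm:
  motion:
    - {"x": -4, "y": -0.5, "z": 0, "twist": 0, "grip": 0.6}
    - {"x": -8.5, "y": -1, "z": 0, "twist": -0.05, "grip": 0.6}
    - {"x": -13, "y": -1.6, "z": 0, "twist": -0.1, "grip": 0.6}
    - {"x": -17.5, "y": -2.2, "z": 0, "twist": -0.155, "grip": 0.6}
    - {"x": -22, "y": -2.8, "z": 0, "twist": -0.155, "grip": 0.6}
    - {"x": -25.7, "y": -3.26, "z": 0, "twist": -0.155, "grip": 0.6}
    - {"x": -25.7, "y": -3.26, "z": 0, "twist": -0.155, "grip": 0.6}
    - {"x": -25.7, "y": -3.26, "z": 0, "twist": -0.155, "grip": 0.6}
    - {"x": -25.7, "y": -3.26, "z": 0, "twist": -0.155, "grip": 0.6}

```text
time_s: 32.9
position: [0.4452, 0.3005, 0.289]
eef_rot: [2.384, -2.041, -0.0]
wrist_force: [0.0, 0.1, 0.1]
finger_gap: 0.599
grip_force: 0.0
```

Run:
```python
from h import *
plan((.4456,.302,.1963),188.9)
snap('top','top6.png')
for d in finder.silhouettes('blank0','top'):
    P,c,_,r=rect('top',d['region'],.039); print(round(d['conf'],2),c,r[1])
for d in finder.place_of('hole0','top')[:3]: print(round(d['conf'],2),towrld('top',d['centre']))
for d in finder.place_of('tape','top')[:1]: print('tape',round(d['conf'],2),towrld('top',d['centre']))
b=cv2.imread('pics/top6.png'); cv2.imwrite('pics/c7.png',cv2.resize(b[235:395,115:525],None,fx=1.9,fy=1.9))
# template pose change: compare with top3 (arm away) by hole pixels
for f in('top3.png','top5.png','top6.png'):
    i=cv2.imread('pics/'+f); print(f,[i[300:330,130:150].mean().round(1)])
```

```text
at [0.4452 0.3005 0.289 ] yaw -171.13 -> xyz [-0.16 -0.09  9.27] twist -0.0005 J [ 0.8958  0.3533 -0.364  -0.0004 -0.857  -0.7406]
0.92 [ 0.4564 -0.3092] (97.18537902832031, 45.607025146484375)
0.9 [ 0.4504 -0.2396] (100.95458984375, 44.971221923828125)
0.86 [ 0.6357 -0.5375] (107.42070007324219, 47.98389434814453)
0.77 [0.5924 0.506 ] (104.68623352050781, 41.327789306640625)
0.94 [ 0.4645  0.1699 -0.0001]
0.6 [0.4267 0.4261 0.0012]
0.31 [ 0.6336 -0.0011  0.037 ]
tape 0.81 [ 0.3749  0.0419 -0.0052]
top3.png [np.float64(161.4)]
top5.png [np.float64(162.1)]
top6.png [np.float64(66.9)]
```

View pics/c7.png

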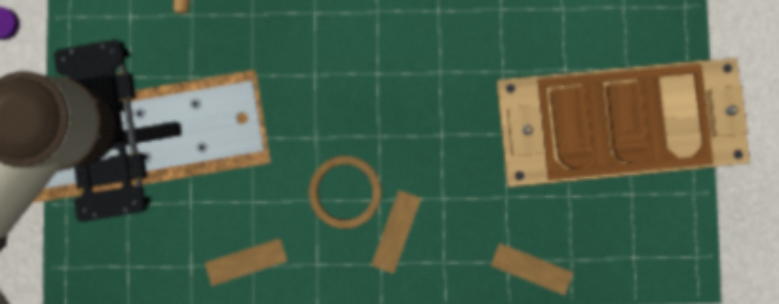

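The tape is back at about (297,336). The template's right hole is at image pixel (242,297), the same as before, so it hasn't been knocked. I'll grasp it.

jog_arm:
  motion:
    - {"x": -0.1, "y": 0, "z": 4, "twist": 0, "grip": 0.6}
    - {"x": -0.1, "y": 0, "z": 7.5, "twist": 0, "grip": 0.6}
    - {"x": -0.1, "y": 0, "z": 9.2, "twist": 0, "grip": 0.6}
    - {"x": -0.1, "y": 0, "z": 9.2, "twist": 0, "grip": 0.6}
    - {"x": -0.1, "y": 0, "z": 9.2, "twist": 0, "grip": 0.6}
    - {"x": -0.1, "y": 0, "z": 9.2, "twist": 0, "grip": 0.6}
  squeeze: 50

```text
time_s: 33.7
position: [0.4459, 0.3028, 0.1999]
eef_rot: [-2.385, 2.04, -0.0]
wrist_force: [1.1, -0.3, -0.8]
finger_gap: 0.601
grip_force: 0.0
```

Run:
```python
from h import *
plan((.4456,.302,.1963),188.9)
```

```text
at [0.4459 0.3028 0.1999] yaw -171.08 -> xyz [0.07 0.05 0.36] twist 0.0003 J [ 0.8975  0.4806 -0.4464  0.0004 -0.6408 -0.7422]
```

jog_arm:
  motion:
    - {"x": 0.07, "y": 0.05, "z": 0.3, "twist": 0, "grip": 0.6}
    - {"x": 0.07, "y": 0.05, "z": 0.3, "twist": 0, "grip": 0.6}
    - {"x": 0.07, "y": 0.05, "z": 0.3, "twist": 0, "grip": 0}
    - {"x": 0.07, "y": 0.05, "z": 0.3, "twist": 0, "grip": 0}
    - {"x": 0.07, "y": 0.05, "z": 0.3, "twist": 0, "grip": 0}
    - {"x": 0.07, "y": 0.05, "z": 0.3, "twist": 0, "grip": 0}
    - {"x": 0.07, "y": 0.05, "z": 0.3, "twist": 0, "grip": 0}
    - {"x": 0.07, "y": 0.05, "z": 0.3, "twist": 0, "grip": 0}
    - {"x": 0.07, "y": 0.05, "z": 0.3, "twist": 0, "grip": 0}
    - {"x": 0.07, "y": 0.05, "z": 0.3, "twist": 0, "grip": 0}

```text
time_s: 34.7
position: [0.4451, 0.3018, 0.1954]
eef_rot: [-2.387, 2.042, -0.0]
wrist_force: [-0.1, 0.3, -0.1]
finger_gap: 0.205
grip_force: 50.0
```

Run:
```python
from h import *
plan((.4540,-.3088,.3065),184.2)
```

```text
at [0.4451 0.3018 0.1954] yaw -171.08 -> xyz [ 60.46   8.59 -11.11] twist 0.0824 J [ 0.8975  0.4866 -0.4518  0.     -0.6322 -0.7419]
```

jog_arm:
  motion:
    - {"x": 0, "y": 0, "z": -4, "twist": 0, "grip": 0}
    - {"x": 0, "y": 0, "z": -8, "twist": 0, "grip": 0}
    - {"x": 2, "y": 0.3, "z": -11, "twist": 0, "grip": 0}
    - {"x": 6, "y": 0.9, "z": -11, "twist": 0, "grip": 0}
    - {"x": 10.5, "y": 1.5, "z": -11, "twist": 0, "grip": 0}
    - {"x": 15, "y": 2.1, "z": -11, "twist": 0.02, "grip": 0}
    - {"x": 19.5, "y": 2.8, "z": -11, "twist": 0.04, "grip": 0}
    - {"x": 24, "y": 3.4, "z": -11, "twist": 0.06, "grip": 0}
    - {"x": 28.5, "y": 4, "z": -11, "twist": 0.08, "grip": 0}
    - {"x": 33, "y": 4.7, "z": -11, "twist": 0.0824, "grip": 0}
    - {"x": 37.5, "y": 5.3, "z": -11, "twist": 0.0824, "grip": 0}
    - {"x": 42, "y": 6, "z": -11, "twist": 0.0824, "grip": 0}
    - {"x": 46.5, "y": 6.6, "z": -11, "twist": 0.0824, "grip": 0}
    - {"x": 51, "y": 7.2, "z": -11, "twist": 0.0824, "grip": 0}
    - {"x": 55.5, "y": 7.9, "z": -11, "twist": 0.0824, "grip": 0}
    - {"x": 59, "y": 8.4, "z": -11, "twist": 0.0824, "grip": 0}
    - {"x": 60.5, "y": 8.6, "z": -11, "twist": 0.0824, "grip": 0}
    - {"x": 60.5, "y": 8.6, "z": -11, "twist": 0.0824, "grip": 0}
    - {"x": 60.5, "y": 8.6, "z": -11, "twist": 0.0824, "grip": 0}
    - {"x": 60.5, "y": 8.6, "z": -11, "twist": 0.0824, "grip": 0}

```text
time_s: 36.7
position: [0.4537, -0.3081, 0.3052]
eef_rot: [2.302, -2.137, -0.002]
wrist_force: [0.2, 0.8, -3.5]
finger_gap: 0.204
grip_force: 50.0
```

Run:
```python
from h import *
plan((.4540,-.3088,.265),184.2)
snap('scene','sc8.png'); b=cv2.imread('pics/sc8.png'); cv2.imwrite('pics/c8.png',cv2.resize(b[120:260,180:350],None,fx=4,fy=4))
```

```text
at [ 0.4537 -0.3081  0.3052] yaw -175.74 -> xyz [ 0.07 -0.03  4.02] twist 0.0011 J [-0.301   0.3506 -0.3185 -0.0005 -0.9028  0.3758]
```

View pics/c8.png

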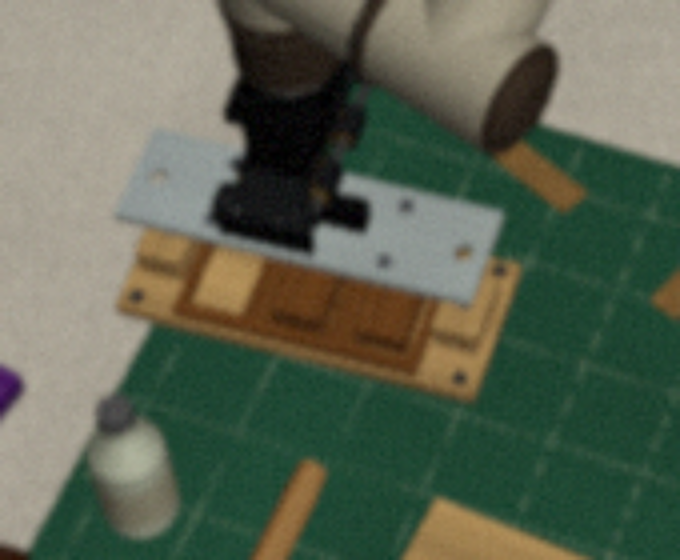

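The template hangs level over the jig, with its holes above the pin blocks at (160,176) and (464,252) and both blanks in place beneath. I'll descend onto the pins.

jog_arm:
  motion:
    - {"x": 0.05, "y": 0, "z": 2, "twist": 0, "grip": 0}
    - {"x": 0.05, "y": 0, "z": 3.5, "twist": 0, "grip": 0}
    - {"x": 0.05, "y": 0, "z": 4.3, "twist": 0, "grip": 0}
    - {"x": 0.05, "y": 0, "z": 4.7, "twist": 0, "grip": 0}
    - {"x": 0.05, "y": 0, "z": 5, "twist": 0, "grip": 0}
    - {"x": 0.05, "y": 0, "z": 5, "twist": 0, "grip": 0}

```text
time_s: 37.35
position: [0.4541, -0.3096, 0.2556]
eef_rot: [-2.302, 2.138, -0.0]
wrist_force: [0.4, 0.0, -3.1]
finger_gap: 0.204
grip_force: 50.0
```

Run:
```python
from h import *
s=env.observe(); print(s['wrist_force'],s['moment'])
plan((.4540,-.3088,.2373),184.2)
```

```text
[ 0.3805  0.0124 -3.0571] [ 0.0219  0.1644 -0.0389]
at [ 0.4541 -0.3096  0.2556] yaw -175.78 -> xyz [-0.08  0.    1.83] twist 0.0004 J [-0.3034  0.414  -0.3703  0.0001 -0.7863  0.377 ]
```

jog_arm:
  motion:
    - {"x": -0.05, "y": 0, "z": 0.4, "twist": 0, "grip": 0}
    - {"x": -0.05, "y": 0, "z": 0.8, "twist": 0, "grip": 0}
    - {"x": -0.05, "y": 0, "z": 1.1, "twist": 0, "grip": 0}
    - {"x": -0.05, "y": 0, "z": 1.4, "twist": 0, "grip": 0}
    - {"x": -0.05, "y": 0, "z": 1.4, "twist": 0, "grip": 0}

```text
time_s: 37.85
position: [0.4539, -0.3095, 0.2415]
eef_rot: [2.301, -2.138, -0.001]
wrist_force: [-0.7, -0.2, 0.7]
finger_gap: 0.202
grip_force: 50.0
```

Run:
```python
from h import *
s=env.observe(); print(s['wrist_force'],s['moment'])
plan((.4540,-.3088,.2373),184.2)
```

```text
[-0.6637 -0.2459  0.6755] [0.0033 0.729  0.0785]
at [ 0.4539 -0.3095  0.2415] yaw -175.8 -> xyz [-0.07 -0.02  0.42] twist 0.0001 J [-0.3032  0.433  -0.3844  0.0006 -0.754   0.3761]
```

Both pins are in with hardly any side force. I'll go the last few millimetres down to contact.

jog_arm:
  motion:
    - {"x": 0, "y": 0, "z": 0.15, "twist": 0, "grip": 0}
    - {"x": 0, "y": 0, "z": 0.3, "twist": 0, "grip": 0}
    - {"x": 0, "y": 0, "z": 0.4, "twist": 0, "grip": 0}
    - {"x": 0, "y": 0, "z": 0.45, "twist": 0, "grip": 0}
    - {"x": 0, "y": 0, "z": 0.45, "twist": 0, "grip": 0}

```text
time_s: 38.35
position: [0.454, -0.3097, 0.2398]
eef_rot: [2.302, -2.136, 0.002]
wrist_force: [-3.8, 0.5, 14.8]
finger_gap: 0.2
grip_force: 50.2
```

jog_arm:
  motion:
    - {"x": 0, "y": 0, "z": -0.2, "twist": 0, "grip": 0.4}
    - {"x": 0, "y": 0, "z": -0.2, "twist": 0, "grip": 0.5}
    - {"x": 0, "y": 0, "z": -0.2, "twist": 0, "grip": 0.6}
    - {"x": 0, "y": 0, "z": -5, "twist": 0, "grip": 0.6}
    - {"x": 0, "y": 0, "z": -10, "twist": 0, "grip": 0.6}
    - {"x": -4, "y": 0, "z": -12, "twist": 0, "grip": 0.6}
    - {"x": -9, "y": 0, "z": -12, "twist": 0, "grip": 0.6}
    - {"x": -14, "y": 0, "z": -12, "twist": 0, "grip": 0.6}
    - {"x": -19, "y": 0, "z": -12, "twist": 0, "grip": 0.6}
    - {"x": -24, "y": 0, "z": -12, "twist": 0, "grip": 0.6}
    - {"x": -29, "y": 0, "z": -12, "twist": 0, "grip": 0.6}
    - {"x": -32, "y": 0, "z": -12, "twist": 0, "grip": 0.6}
    - {"x": -32, "y": 0, "z": -12, "twist": 0, "grip": 0.6}

```text
time_s: 39.65
position: [0.4305, 0.0128, 0.3571]
eef_rot: [-2.306, 2.131, -0.001]
wrist_force: [0.0, -0.5, -0.1]
finger_gap: 0.599
grip_force: 0.0
```

Run:
```python
from h import *
snap('top','top9.png');snap('scene','sc9.png')
for cam,f0,f1,box in(('top','top0.png','top9.png',(255,340,365,520)),('scene','scene0.png','sc9.png',(155,225,200,320))):
    y0,y1,x0,x1=box; a=cv2.imread('pics/'+f0)[y0:y1,x0:x1]; b=cv2.imread('pics/'+f1)[y0:y1,x0:x1]
    fa,fb=[cv2.GaussianBlur(cv2.cvtColor(i,cv2.COLOR_BGR2GRAY).astype(np.float32),(0,0),.7) for i in(a,b)]
    print(cam,'shift',cv2.phaseCorrelate(fa,fb,cv2.createHanningWindow(fa.shape[::-1],cv2.CV_32F)),'absdiff',np.abs(fa-fb).mean())
    for im in (a,b):
        g=im.max(2)<60; m=np.zeros((480,640),bool); m[y0:y1,x0:x1]=g
        ys,xs=np.nonzero(big(m)); print(' bar px',xs.mean(),ys.mean())
    cv2.imwrite('pics/c9_%s.png'%cam,cv2.resize(np.hstack([a,b]),None,fx=2.5,fy=2.5))
print(env.observe()['time_s'])
```

```text
top shift ((0.15907217758915237, -0.8474955005476517), 0.8742364737722609) absdiff 3.9123595
 bar px 448.00363636363636 297.5490909090909
 bar px 448.01661129568106 296.4119601328904
scene shift ((-0.25744374663321423, 0.3217963310393728), 0.8674967574852485) absdiff 4.0446277
 bar px 258.1042654028436 181.98578199052133
 bar px 257.7512437810945 182.30348258706468
39.75
```

View pics/c9_scene.png

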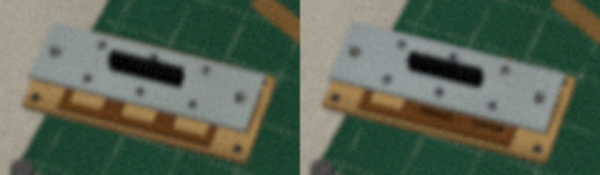

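Run:
```python
from h import *
p=np.array([.4545,-.309,.078]); J=[];e=1e-3
for c in('top','scene'): J.append(np.array([(w2pix(c,p+e*np.eye(3)[k])-w2pix(c,p))/e for k in range(3)]).T)
J=np.vstack(J)
for d in ([.013,-1.137,-.353,.318],[.159,-.847,-.257,.322]): print(np.linalg.lstsq(J,np.array(d),rcond=None)[0]*1000,'mm')
s=cv2.imread('pics/top9.png'); snap('top')
for t in('hole0','pin0'):
    for d in finder.place_of(t,'top')[:2]: print(t,round(d['conf'],2),towrld('top',d['centre']))
plan((.454,-.309,.32),184.2)
```

```text
[2.5533 0.1492 1.6348] mm
[ 1.8867 -0.2163  0.668 ] mm
hole0 0.74 [ 0.4604 -0.4388  0.0463]
hole0 0.59 [ 0.4487 -0.1841  0.0454]
pin0 0.83 [ 0.4508 -0.1773  0.0441]
pin0 0.72 [ 0.4639 -0.4372  0.0389]
at [0.4306 0.0091 0.3568] yaw -175.89 -> xyz [31.9  -0.06  3.68] twist -0.0016 J [ 0.4013  0.0964 -0.5142 -0.     -0.9605 -0.3296]
```

The image shift says the template is within about 1.5 mm of its original height. To be sure it's fully down, I'll press the bar lightly with closed fingers, which also gives a height reading.

jog_arm:
  motion:
    - {"x": 5, "y": 0, "z": 0, "twist": 0, "grip": 0}
    - {"x": 10, "y": 0, "z": 0, "twist": 0, "grip": 0}
    - {"x": 15, "y": 0, "z": 0, "twist": 0, "grip": 0}
    - {"x": 20, "y": 0, "z": 0, "twist": 0, "grip": 0}
    - {"x": 25, "y": 0, "z": 0, "twist": 0, "grip": 0}
    - {"x": 29, "y": 0, "z": 2, "twist": 0, "grip": 0}
    - {"x": 31.9, "y": -0.1, "z": 5, "twist": 0, "grip": 0}
    - {"x": 31.9, "y": -0.1, "z": 8, "twist": 0, "grip": 0}
    - {"x": 31.9, "y": -0.1, "z": 9, "twist": 0, "grip": 0}
    - {"x": 31.9, "y": -0.1, "z": 9.2, "twist": 0, "grip": 0}
    - {"x": 31.9, "y": -0.1, "z": 9.2, "twist": 0, "grip": 0}
    - {"x": 31.9, "y": -0.1, "z": 9.2, "twist": 0, "grip": 0}
  squeeze: 5

```text
time_s: 41.1
position: [0.4554, -0.308, 0.2666]
eef_rot: [-2.301, 2.137, -0.005]
wrist_force: [0.2, -0.1, 0.4]
finger_gap: 0.006
grip_force: 0.0
```

jog_arm:
  motion:
    - {"x": 0, "y": 0, "z": 0.2, "twist": 0, "grip": 0}
    - {"x": 0, "y": 0, "z": 0.4, "twist": 0, "grip": 0}
    - {"x": 0, "y": 0, "z": 0.5, "twist": 0, "grip": 0}
    - {"x": 0, "y": 0, "z": 0.5, "twist": 0, "grip": 0}

```text
time_s: 41.5
position: [0.4553, -0.3079, 0.2624]
eef_rot: [-2.303, 2.137, -0.003]
wrist_force: [-1.9, 3.1, 11.6]
finger_gap: 0.003
grip_force: 5.5
```

jog_arm:
  motion:
    - {"x": 0, "y": 0, "z": 0.05, "twist": 0, "grip": 0}
    - {"x": 0, "y": 0, "z": 0.1, "twist": 0, "grip": 0}
    - {"x": 0, "y": 0, "z": 0.1, "twist": 0, "grip": 0}

```text
time_s: 41.8
position: [0.4552, -0.3079, 0.2623]
eef_rot: [-2.303, 2.136, -0.004]
wrist_force: [-3.1, 4.6, 15.2]
finger_gap: 0.004
grip_force: 7.9
```

jog_arm:
  motion:
    - {"x": 0, "y": 0, "z": -3, "twist": 0, "grip": 0}
    - {"x": -5, "y": 0, "z": -3, "twist": 0, "grip": 0}
    - {"x": -10, "y": 0, "z": -3, "twist": 0, "grip": 0}
    - {"x": -15, "y": 0, "z": -3, "twist": 0, "grip": 0}
    - {"x": -20, "y": 0, "z": -3, "twist": 0, "grip": 0}
    - {"x": -24, "y": 0, "z": 2, "twist": 0, "grip": 0}
    - {"x": -24, "y": 0, "z": 6, "twist": 0, "grip": 0}
    - {"x": -24, "y": 0, "z": 7.2, "twist": 0, "grip": 0}
    - {"x": -24, "y": 0, "z": 7.6, "twist": 0, "grip": 0}
    - {"x": -24, "y": 0, "z": 7.7, "twist": 0, "grip": 0}
    - {"x": -24, "y": 0, "z": 7.8, "twist": 0, "grip": 0}
    - {"x": -24, "y": 0, "z": 7.9, "twist": 0, "grip": 0}
    - {"x": -24, "y": 0, "z": 7.9, "twist": 0, "grip": 0}

```text
time_s: 43.1
position: [0.4358, -0.0682, 0.1825]
eef_rot: [2.3, -2.137, -0.004]
wrist_force: [-11.7, 11.4, 28.6]
finger_gap: 0.007
grip_force: 14.1
```

jog_arm:
  motion:
    - {"x": 0, "y": 0, "z": -2, "twist": 0, "grip": 0}
    - {"x": 0, "y": 0, "z": -7, "twist": 0, "grip": 0}
    - {"x": 0, "y": 0, "z": -12, "twist": 0, "grip": 0.3}
    - {"x": -8, "y": 0, "z": -16, "twist": 0, "grip": 0.3}
    - {"x": -8, "y": 0, "z": -16, "twist": 0, "grip": 0.3}
    - {"x": -8, "y": 0, "z": -16, "twist": 0, "grip": 0.3}

```text
time_s: 43.7
position: [0.432, 0.0135, 0.3439]
eef_rot: [-2.3, 2.127, -0.007]
wrist_force: [0.1, 0.4, -0.3]
finger_gap: 0.26
grip_force: 0.0
```

Run:
```python
from h import *
N={c:np.mean([snap(c).astype(np.float32) for _ in range(6)],0)[...,::-1] for c in('top','scene')}
for c in N: cv2.imwrite('pics/now_%s.png'%c,N[c])
O={'top':cv2.imread('pics/top0.png'),'scene':cv2.imread('pics/scene0.png')}
O2={'top':cv2.imread('pics/top1.png')}
c0=np.array([.4543,-.3097]);a=np.radians(4.2);ex=np.array([np.cos(a),np.sin(a)]);ey=np.array([-np.sin(a),np.cos(a)])
gray=lambda i:cv2.cvtColor(i.astype(np.float32),cv2.COLOR_BGR2GRAY)
for ly in(-.128,-.08,0,.08,.128):
    J=[];D=[]
    p=np.r_[c0+ly*ey,.05 if ly else .078]
    for c in('top','scene'):
        u,v=w2pix(c,p); h=16
        sl=lambda i:gray(i)[int(v)-h:int(v)+h,int(u)-h:int(u)+h]
        A=sl(O[c]);B=sl(N[c]); 
        W=np.eye(2,3,dtype=np.float32)
        try:
            cc,W=cv2.findTransformECC(A,B,W,cv2.MOTION_TRANSLATION,(3,200,1e-5),None,3); D+=[W[0,2],W[1,2]]
        except cv2.error as e: D+=[np.nan]*2
        J.append(np.array([(w2pix(c,p+1e-3*np.eye(3)[k])-w2pix(c,p))/1e-3 for k in range(3)]).T)
    print(ly,np.round(D,2),np.linalg.lstsq(np.vstack(J),np.array(D),rcond=None)[0]*1000)
b=[cv2.resize(i[150:240,190:325].astype(np.uint8),None,fx=2.9,fy=2.9,interpolation=cv2.INTER_CUBIC) for i in(O['scene'],N['scene'])]
t=[cv2.resize(i[255:345,370:520].astype(np.uint8),(b[0].shape[1],b[0].shape[0]),interpolation=cv2.INTER_CUBIC) for i in(O['top'],N['top'])]
cv2.imwrite('pics/c10.png',np.vstack([np.hstack(b),np.hstack(t)]))
```

```text
-0.128 [ 0.24 -0.63 -0.08  0.33] [ 1.4025 -0.2809  0.1464]
-0.08 [ 0.12 -1.1  -0.19  0.18] [2.435  0.434  2.5525]
0 [ 0.2  -1.12 -0.31  0.17] [2.4349 0.0068 2.3346]
0.08 [ 0.11 -0.81 -0.3  -0.24] [1.7701 0.1461 3.85  ]
0.128 [-0.29 -0.43  0.17 -0.28] [0.9058 1.0576 3.4775][ WARN:0@3.066] global loadsave.cpp:1063 imwrite_ Unsupported depth image for selected encoder is fallbacked to CV_8U.
```

View pics/c10.png

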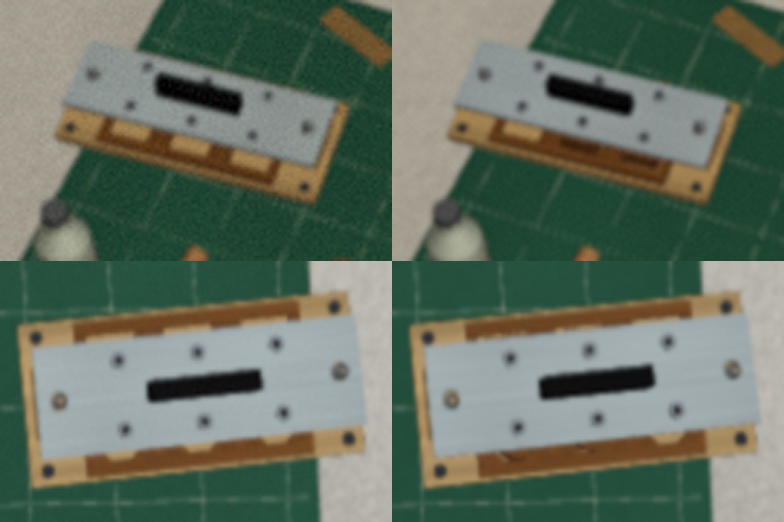

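The template is down at its −y end but about 3.5 mm high at the +y end, over blank 0, so that blank is probably not fully seated. I'll check it in the earlier open-jig pictures.

Run:
```python
from h import *
t=cv2.imread('pics/top6.png')[262:335,378:470]; s=cv2.imread('pics/sc5.png')[160:225,222:302]
T=cv2.resize(t,(390,310),interpolation=cv2.INTER_CUBIC); S=cv2.resize(s,(390,317),interpolation=cv2.INTER_CUBIC)[:310]
o=np.hstack([T,S]); o=np.clip(o.astype(np.float32)*1.5,0,255).astype(np.uint8); cv2.imwrite('pics/c11.png',o)
```

```text
(no output)
```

View pics/c11.png

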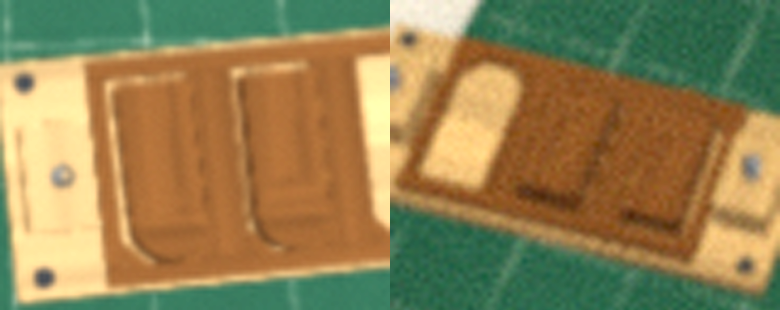

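In the top crop blank 0 (left) sits about 2 mm too far toward −y, with a wide gap on its +y side, so its −y edge is most likely riding on the fence. I'll lift the template again and reseat it.

Run:
```python
from h import *
plan((.4552,-.309,.30),184.2)
plan((.4552,-.309,.2395),184.2)
```

```text
at [0.4314 0.0106 0.3396] yaw -175.85 -> xyz [32.05 -0.06  3.97] twist -0.0008 J [ 0.4039  0.1189 -0.5381  0.     -0.9146 -0.3314]
at [0.4314 0.0106 0.3396] yaw -175.85 -> xyz [32.04 -0.06 10.02] twist -0.0008 J [ 0.4039  0.1189 -0.5381  0.     -0.9146 -0.3314]
```

jog_arm:
  motion:
    - {"x": 5, "y": 0, "z": 0, "twist": 0, "grip": 0.5}
    - {"x": 10, "y": 0, "z": 0, "twist": 0, "grip": 0.5}
    - {"x": 15, "y": 0, "z": 0, "twist": 0, "grip": 0.5}
    - {"x": 20, "y": 0, "z": 0, "twist": 0, "grip": 0.5}
    - {"x": 25, "y": 0, "z": 1, "twist": 0, "grip": 0.5}
    - {"x": 30, "y": 0, "z": 3, "twist": 0, "grip": 0.5}
    - {"x": 32.05, "y": -0.05, "z": 4, "twist": 0, "grip": 0.5}
    - {"x": 32.05, "y": -0.05, "z": 4, "twist": 0, "grip": 0.5}
    - {"x": 32.05, "y": -0.05, "z": 4, "twist": 0, "grip": 0.5}
  squeeze: 50

```text
time_s: 45.2
position: [0.4551, -0.3091, 0.2993]
eef_rot: [2.299, -2.14, -0.002]
wrist_force: [-0.2, 0.2, 1.1]
finger_gap: 0.497
grip_force: 0.0
```

Run:
```python
from h import *
plan((.4552,-.309,.2395),184.2)
```

```text
at [ 0.4551 -0.3091  0.2993] yaw -175.89 -> xyz [-0.   -0.02  5.98] twist -0.0016 J [-0.3019  0.3601 -0.3214 -0.0001 -0.8909  0.3737]
```

jog_arm:
  motion:
    - {"x": 0, "y": 0, "z": 3, "twist": 0, "grip": 0.5}
    - {"x": 0, "y": 0, "z": 5.5, "twist": 0, "grip": 0.5}
    - {"x": 0, "y": 0, "z": 5.9, "twist": 0, "grip": 0.5}
    - {"x": 0, "y": 0, "z": 5.9, "twist": 0, "grip": 0.5}
    - {"x": 0, "y": 0, "z": 5.9, "twist": 0, "grip": 0}
    - {"x": 0, "y": 0, "z": 5.9, "twist": 0, "grip": 0}
    - {"x": 0, "y": 0, "z": 5.9, "twist": 0, "grip": 0}
    - {"x": 0, "y": 0, "z": 5.9, "twist": 0, "grip": 0}
    - {"x": 0, "y": 0, "z": 5.9, "twist": 0, "grip": 0}
    - {"x": 0, "y": 0, "z": 5.9, "twist": 0, "grip": 0}
    - {"x": 0, "y": 0, "z": 5.9, "twist": 0, "grip": 0}
    - {"x": 0, "y": 0, "z": 4, "twist": 0, "grip": 0}
    - {"x": 0, "y": 0, "z": 1, "twist": 0, "grip": 0}
    - {"x": 0, "y": 0, "z": -1, "twist": 0, "grip": 0}
    - {"x": 0, "y": 0, "z": -1, "twist": 0, "grip": 0}

```text
time_s: 46.7
position: [0.4559, -0.309, 0.3125]
eef_rot: [-2.3, 2.137, -0.009]
wrist_force: [-0.3, -0.5, -3.6]
finger_gap: 0.204
grip_force: 49.4
```

Run:
```python
from h import *
s=env.observe(); print(s['wrist_force'],s['moment'],s['finger_gap'])
plan((.446,.3015,.26),188.9)
```

```text
[-0.344  -0.5174 -3.5718] [ 0.0048  0.0111 -0.0355] 0.2035039883395994
at [ 0.4559 -0.309   0.3125] yaw -175.8 -> xyz [-60.97  -3.45   5.11] twist -0.082 J [-0.3012  0.3444 -0.3066  0.0004 -0.9135  0.3742]
```

jog_arm:
  motion:
    - {"x": -3, "y": -0.2, "z": 0, "twist": 0, "grip": 0}
    - {"x": -7, "y": -0.4, "z": 0, "twist": 0, "grip": 0}
    - {"x": -11.5, "y": -0.7, "z": 0, "twist": 0, "grip": 0}
    - {"x": -16, "y": -1, "z": 0, "twist": 0, "grip": 0}
    - {"x": -20.5, "y": -1.2, "z": 0, "twist": 0, "grip": 0}
    - {"x": -25, "y": -1.5, "z": 0, "twist": 0, "grip": 0}
    - {"x": -29.5, "y": -1.7, "z": 0, "twist": -0.04, "grip": 0}
    - {"x": -34, "y": -1.9, "z": 0, "twist": -0.08, "grip": 0}
    - {"x": -38.5, "y": -2.2, "z": 0, "twist": -0.082, "grip": 0}
    - {"x": -43, "y": -2.5, "z": 0, "twist": -0.082, "grip": 0}
    - {"x": -47.5, "y": -2.7, "z": 0, "twist": -0.082, "grip": 0}
    - {"x": -52, "y": -3, "z": 1, "twist": -0.082, "grip": 0}
    - {"x": -56, "y": -3.2, "z": 3, "twist": -0.082, "grip": 0}
    - {"x": -59, "y": -3.3, "z": 5, "twist": -0.082, "grip": 0}
    - {"x": -61, "y": -3.45, "z": 5, "twist": -0.082, "grip": 0}
    - {"x": -61, "y": -3.45, "z": 5, "twist": -0.082, "grip": 0}
    - {"x": -61, "y": -3.45, "z": 5, "twist": -0.082, "grip": 0}

```text
time_s: 48.4
position: [0.445, 0.302, 0.2596]
eef_rot: [2.386, -2.042, -0.0]
wrist_force: [0.1, -1.1, -2.9]
finger_gap: 0.203
grip_force: 49.4
```

Run:
```python
from h import *
plan((.446,.3015,.2),188.9)
snap('top','top12.png');b=cv2.imread('pics/top12.png')
for d in finder.silhouettes('blank0','top'):
    P,c,_,r=rect('top',d['region'],.039)
    if -.4<c[1]<-.2: print(round(d['conf'],2),c,r[1],'seated',fitblank('top',d['region'],z=.039,guess=[*c,.07]))
snap('scene','sc12.png')
for d in finder.silhouettes('blank0','scene'):
    P,c,_,r=rect('scene',d['region'],.039)
    if -.4<c[1]<-.2: print('sc',round(d['conf'],2),c,r[1],'seated',fitblank('scene',d['region'],z=.039,guess=[*c,.07]))
```

```text
at [0.445  0.302  0.2596] yaw -171.11 -> xyz [ 0.06 -0.1   5.96] twist -0.0001 J [ 0.8979  0.3922 -0.3948 -0.0002 -0.7853 -0.7425]
0.79 [ 0.4558 -0.3092] (100.04067993164062, 47.92518615722656) seated (array([ 0.453 , -0.3094]), np.float64(4.014749284137516), np.float64(0.9283551356589147))
0.7 [ 0.45   -0.2397] (101.2219009399414, 45.57583999633789) seated (array([ 0.448 , -0.2398]), np.float64(5.058678080160706), np.float64(0.9366140301280239))
0.39 [ 0.4539 -0.3119] (137.4303436279297, 309.8255920410156) seated (array([ 0.4691, -0.2734]), np.float64(2.2359143277941964), np.float64(0.08993707289807253))
sc 0.61 [ 0.4507 -0.2393] (115.21724700927734, 47.469730377197266) seated (array([ 0.4487, -0.2399]), np.float64(7.991404863721242), np.float64(0.8086577664081861))
sc 0.57 [ 0.4603 -0.3079] (114.61741638183594, 47.082584381103516) seated (array([ 0.4576, -0.3075]), np.float64(4.3595928323695246), np.float64(0.8382070348400034))
```

Top and scene agree: blank 0 is raised about 6 mm and sits about 1.5 mm too far toward −y. I'll set the template on the pad first.

jog_arm:
  motion:
    - {"x": 0, "y": -0.05, "z": 2, "twist": 0, "grip": 0}
    - {"x": 0, "y": -0.05, "z": 4, "twist": 0, "grip": 0}
    - {"x": 0, "y": -0.05, "z": 5, "twist": 0, "grip": 0}
    - {"x": 0, "y": -0.05, "z": 5.5, "twist": 0, "grip": 0}
    - {"x": 0, "y": -0.05, "z": 5.9, "twist": 0, "grip": 0}
    - {"x": 0, "y": -0.05, "z": 6.1, "twist": 0, "grip": 0}
    - {"x": 0, "y": -0.05, "z": 6.2, "twist": 0, "grip": 0}
    - {"x": 0, "y": -0.05, "z": 6.3, "twist": 0, "grip": 0}
    - {"x": 0, "y": -0.05, "z": 6.3, "twist": 0, "grip": 0}

```text
time_s: 49.5
position: [0.4455, 0.3024, 0.1981]
eef_rot: [-2.387, 2.041, -0.0]
wrist_force: [-4.2, -1.0, 4.6]
finger_gap: 0.201
grip_force: 49.9
```

jog_arm:
  motion:
    - {"x": 0, "y": 0, "z": 0.05, "twist": 0, "grip": 0.5}
    - {"x": 0, "y": 0, "z": 0, "twist": 0, "grip": 0.5}
    - {"x": 0, "y": 0, "z": 0, "twist": 0, "grip": 0.5}
    - {"x": 0, "y": 0, "z": -5, "twist": 0, "grip": 0.6}
    - {"x": 0, "y": 0, "z": -10, "twist": 0, "grip": 0.6}
    - {"x": 0, "y": 0, "z": -10, "twist": 0, "grip": 0.6}

```text
time_s: 50.1
position: [0.4475, 0.3041, 0.304]
eef_rot: [-2.377, 2.03, -0.003]
wrist_force: [0.7, 1.0, -0.1]
finger_gap: 0.586
grip_force: 0.0
```

Run:
```python
from h import *
plan((.4908,-.2371,.30),94.4)
```

```text
at [0.4475 0.3041 0.304 ] yaw -171.0 -> xyz [54.13  4.19 -0.12] twist 1.651 J [ 0.8973  0.3375 -0.3442  0.003  -0.8738 -0.7421]
```

jog_arm:
  motion:
    - {"x": 4, "y": 0.3, "z": 0, "twist": 0.14, "grip": 0.56}
    - {"x": 8.5, "y": 0.6, "z": 0, "twist": 0.28, "grip": 0.56}
    - {"x": 13, "y": 1, "z": 0, "twist": 0.42, "grip": 0.56}
    - {"x": 17.5, "y": 1.4, "z": 0, "twist": 0.56, "grip": 0.56}
    - {"x": 22, "y": 1.7, "z": 0, "twist": 0.7, "grip": 0.56}
    - {"x": 26.5, "y": 2, "z": 0, "twist": 0.84, "grip": 0.56}
    - {"x": 31, "y": 2.4, "z": 0, "twist": 0.98, "grip": 0.56}
    - {"x": 35.5, "y": 2.8, "z": 0, "twist": 1.12, "grip": 0.56}
    - {"x": 40, "y": 3.1, "z": 0, "twist": 1.26, "grip": 0.56}
    - {"x": 44.5, "y": 3.5, "z": 0, "twist": 1.4, "grip": 0.56}
    - {"x": 49, "y": 3.8, "z": 0, "twist": 1.52, "grip": 0.56}
    - {"x": 52.5, "y": 4.1, "z": 0, "twist": 1.651, "grip": 0.56}
    - {"x": 54.1, "y": 4.2, "z": 0, "twist": 1.651, "grip": 0.56}
    - {"x": 54.1, "y": 4.2, "z": 0, "twist": 1.651, "grip": 0.56}
    - {"x": 54.1, "y": 4.2, "z": 0, "twist": 1.651, "grip": 0.56}
    - {"x": 54.1, "y": 4.2, "z": 0, "twist": 1.651, "grip": 0.56}

```text
time_s: 51.7
position: [0.4877, -0.238, 0.2969]
eef_rot: [0.119, -3.139, -0.0]
wrist_force: [0.4, 0.2, -0.5]
finger_gap: 0.562
grip_force: 0.0
```

Run:
```python
from h import *
plan((.4908,-.2371,.214),94.4)
```

```text
at [ 0.4877 -0.238   0.2969] yaw 94.35 -> xyz [-0.32  0.06  8.29] twist -0.0008 J [-0.1551  0.3513 -0.3428 -0.0002 -0.8768 -1.3396]
```

jog_arm:
  motion:
    - {"x": -0.3, "y": 0.05, "z": 3, "twist": 0, "grip": 0.56}
    - {"x": -0.3, "y": 0.05, "z": 5.5, "twist": 0, "grip": 0.56}
    - {"x": -0.3, "y": 0.05, "z": 6.8, "twist": 0, "grip": 0.56}
    - {"x": -0.3, "y": 0.05, "z": 7.5, "twist": 0, "grip": 0.56}
    - {"x": -0.3, "y": 0.05, "z": 8, "twist": 0, "grip": 0.56}
    - {"x": -0.3, "y": 0.05, "z": 8.2, "twist": 0, "grip": 0.56}
    - {"x": -0.3, "y": 0.05, "z": 8.2, "twist": 0, "grip": 0.56}
  squeeze: 35

```text
time_s: 52.4
position: [0.4909, -0.2378, 0.2154]
eef_rot: [-0.119, 3.139, -0.0]
wrist_force: [0.5, -0.1, 0.3]
finger_gap: 0.561
grip_force: 0.0
```

jog_arm:
  motion:
    - {"x": 0, "y": 0, "z": 0, "twist": 0, "grip": 0.3}
    - {"x": 0, "y": 0, "z": 0, "twist": 0, "grip": 0.3}
    - {"x": 0, "y": 0, "z": 0, "twist": 0, "grip": 0.3}
    - {"x": 0, "y": 0, "z": 0, "twist": 0, "grip": 0.3}
    - {"x": 0, "y": 0, "z": 0, "twist": 0, "grip": 0.3}
    - {"x": 0, "y": 0, "z": -0.5, "twist": 0, "grip": 0.3}
    - {"x": 0, "y": 0, "z": -1.2, "twist": 0, "grip": 0.3}
    - {"x": 0, "y": 0.2, "z": -1.2, "twist": 0, "grip": 0.3}
    - {"x": 0, "y": 0.2, "z": -1.2, "twist": 0, "grip": 0.3}

```text
time_s: 53.3
position: [0.4904, -0.2358, 0.2271]
eef_rot: [-0.118, 3.139, 0.0]
wrist_force: [0.3, 0.2, -1.3]
finger_gap: 0.474
grip_force: 35.0
```

Run:
```python
from h import *
s=env.observe(); print(s['wrist_force'],s['moment'],s['finger_gap'])
plan((.4905,-.2358,.217),94.2)
snap('scene','sc13.png')
for d in finder.silhouettes('blank0','scene'):
    P,c,_,r=rect('scene',d['region'],.05)
    if -.4<c[1]<-.2: print('sc',round(d['conf'],2),c,r[1])
```

```text
[ 0.2503  0.202  -1.2644] [ 0.012  -0.0902 -0.0264] 0.4735126124884465
at [ 0.4904 -0.2358  0.2271] yaw 94.29 -> xyz [-0.01  0.    1.01] twist 0.0016 J [-0.1502  0.4465 -0.4102 -0.0002 -0.7139 -1.3455]
sc 0.63 [ 0.4982 -0.3197] (138.24081420898438, 307.5671691894531)
sc 0.62 [ 0.5023 -0.3034] (61.66672134399414, 39.80055236816406)
sc 0.59 [ 0.4887 -0.2389] (58.9947624206543, 32.91387176513672)
```

jog_arm:
  motion:
    - {"x": 0, "y": 0, "z": 0.6, "twist": 0, "grip": 0.3}
    - {"x": 0, "y": 0, "z": 1, "twist": 0, "grip": 0.3}
    - {"x": 0, "y": 0, "z": 1.2, "twist": 0, "grip": 0.3}
    - {"x": 0, "y": 0, "z": 1.3, "twist": 0, "grip": 0.3}
    - {"x": 0, "y": 0, "z": 1.3, "twist": 0, "grip": 0.3}

```text
time_s: 53.9
position: [0.4904, -0.2359, 0.2153]
eef_rot: [0.119, -3.138, 0.0]
wrist_force: [-3.1, 2.3, 12.4]
finger_gap: 0.473
grip_force: 35.0
```

jog_arm:
  motion:
    - {"x": 0, "y": 0, "z": -0.15, "twist": 0, "grip": 0.3}
    - {"x": 0, "y": 0.15, "z": -0.15, "twist": 0, "grip": 0.3}
    - {"x": 0, "y": 0.3, "z": -0.15, "twist": 0, "grip": 0.3}
    - {"x": 0, "y": 0.3, "z": -0.15, "twist": 0, "grip": 0.3}

```text
time_s: 54.3
position: [0.4907, -0.234, 0.2156]
eef_rot: [-0.12, 3.139, -0.003]
wrist_force: [-0.7, -7.6, 0.9]
finger_gap: 0.47
grip_force: 35.0
```

Run:
```python
from h import *
s=env.observe(); print(s['wrist_force'],s['moment'],s['finger_gap'])
plan((.4905,-.2358,.217),94.2)
```

```text
[-0.7351 -7.5974  0.9161] [-2.1478  0.0859  0.0118] 0.4701115730590621
at [ 0.4907 -0.234   0.2156] yaw 94.36 -> xyz [ 0.03 -0.18 -0.14] twist 0.0029 J [-0.1461  0.4626 -0.4231  0.0033 -0.6843 -1.3511]
```

jog_arm:
  motion:
    - {"x": 0, "y": -0.2, "z": 0, "twist": 0, "grip": 0.3}
    - {"x": 0, "y": -0.4, "z": 0, "twist": 0, "grip": 0.3}
    - {"x": 0, "y": -0.5, "z": 0, "twist": 0, "grip": 0.3}
    - {"x": 0, "y": -0.5, "z": 0, "twist": 0, "grip": 0.3}

```text
time_s: 54.7
position: [0.4908, -0.2376, 0.2155]
eef_rot: [-0.116, 3.139, 0.001]
wrist_force: [0.2, 3.6, 5.0]
finger_gap: 0.471
grip_force: 35.0
```

jog_arm:
  motion:
    - {"x": 0, "y": -0.15, "z": 0, "twist": 0, "grip": 0.3}
    - {"x": 0, "y": -0.15, "z": 0, "twist": 0, "grip": 0.3}

```text
time_s: 54.9
position: [0.4908, -0.2387, 0.2155]
eef_rot: [-0.115, 3.139, 0.002]
wrist_force: [-0.2, 7.7, 5.5]
finger_gap: 0.473
grip_force: 35.0
```

jog_arm:
  motion:
    - {"x": 0, "y": 0.15, "z": -0.2, "twist": 0, "grip": 0.3}
    - {"x": 0, "y": 0.3, "z": -0.3, "twist": 0, "grip": 0.3}
    - {"x": -0.2, "y": 0.3, "z": -0.3, "twist": 0, "grip": 0.3}
    - {"x": -0.2, "y": 0.3, "z": 0, "twist": 0, "grip": 0.3}
    - {"x": -0.2, "y": 0.3, "z": 0.2, "twist": 0, "grip": 0.3}
    - {"x": -0.2, "y": 0.3, "z": 0.2, "twist": 0, "grip": 0.3}

```text
time_s: 55.5
position: [0.4929, -0.2365, 0.2153]
eef_rot: [-0.12, 3.139, -0.002]
wrist_force: [-2.9, 2.9, 13.2]
finger_gap: 0.475
grip_force: 35.0
```

jog_arm:
  motion:
    - {"x": 0.1, "y": 0.05, "z": -0.2, "twist": 0, "grip": 0.3}
    - {"x": 0.1, "y": 0.05, "z": -0.1, "twist": 0, "grip": 0.3}
    - {"x": 0.1, "y": 0.05, "z": -0.1, "twist": 0, "grip": 0.56}
    - {"x": 0.1, "y": 0.05, "z": -0.1, "twist": 0, "grip": 0.56}
    - {"x": 0.1, "y": 0.05, "z": -0.1, "twist": 0, "grip": 0.56}
    - {"x": 0.1, "y": 0.05, "z": -0.1, "twist": 0, "grip": 0.56}
    - {"x": 0.1, "y": 0.05, "z": -1, "twist": 0, "grip": 0.56}
    - {"x": 0.1, "y": 0.05, "z": -3, "twist": 0, "grip": 0.56}
    - {"x": 0.1, "y": 0.05, "z": -7, "twist": 0, "grip": 0.56}
    - {"x": 0.1, "y": 5, "z": -9, "twist": 0, "grip": 0.56}
    - {"x": 0.1, "y": 10, "z": -9, "twist": 0, "grip": 0.56}
    - {"x": 0.1, "y": 15, "z": -9, "twist": 0, "grip": 0.56}
    - {"x": 0.1, "y": 20, "z": -9, "twist": 0, "grip": 0.56}
    - {"x": 1, "y": 25, "z": -9, "twist": 0, "grip": 0.56}
    - {"x": 1, "y": 30, "z": -9, "twist": 0, "grip": 0.56}
    - {"x": 1, "y": 30, "z": -9, "twist": 0, "grip": 0.56}
    - {"x": 1, "y": 30, "z": -9, "twist": 0, "grip": 0.56}

```text
time_s: 57.2
position: [0.46, 0.0634, 0.304]
eef_rot: [-0.123, 3.138, 0.0]
wrist_force: [0.2, 0.2, -0.6]
finger_gap: 0.559
grip_force: 0.0
```

```bash
cat > meas.py <<'E'
from h import *
def meas(n):
  for k in range(n):
    for cam in('top','scene'):
        snap(cam,f'm_{cam}.png')
        o=[]
        for d in finder.silhouettes('blank0',cam):
            P,c,_,r=rect(cam,d['region'],.039)
            if -.4<c[1]<-.2 and max(r[1])<130: o.append((c[1],d['conf'],*fitblank(cam,d['region'],z=.039,guess=[*c,.07])))
        for q in sorted(o,key=lambda q:q[0]): print(cam,q[1].__round__(2),q[2],round(q[3],1),round(q[4],3))
E
python3 -c "
from meas import *
meas(2)"
```

```text
top 0.78 [ 0.4533 -0.3096] 3.8 0.939
top 0.68 [ 0.4478 -0.2382] 3.9 0.957
scene 0.66 [ 0.4567 -0.3078] 5.7 0.794
scene 0.71 [ 0.4535 -0.2372] 5.8 0.859
top 0.87 [ 0.4527 -0.3094] 2.9 0.932
top 0.7 [ 0.4476 -0.2373] 4.7 0.922
scene 0.64 [ 0.4555 -0.3071] 4.8 0.801
scene 0.88 [ 0.4545 -0.2366] 7.5 0.786
```

Blank 0 now reads as seated: its offset from blank 1 is (−5,+72) mm, as it should be. I'll check both heights by touching with closed fingers, expecting TCP z of about 0.2215.

Run:
```python
from h import *
plan((.4495,-.239,.2255),94.2)
plan((.4547,-.311,.2255),94.2)
```

```text
at [0.4602 0.0611 0.3034] yaw 94.18 -> xyz [  3.26 -29.85   7.79] twist -0.0003 J [ 0.4833  0.2215 -0.5173 -0.     -0.8322 -1.9811]
at [0.4602 0.0611 0.3034] yaw 94.18 -> xyz [  3.26 -37.07   7.79] twist -0.0003 J [ 0.4833  0.2215 -0.5173 -0.     -0.8322 -1.9811]
```

jog_arm:
  motion:
    - {"x": 0.5, "y": -5, "z": 0, "twist": 0, "grip": 0}
    - {"x": 1, "y": -10, "z": 0, "twist": 0, "grip": 0}
    - {"x": 1.5, "y": -15, "z": 0, "twist": 0, "grip": 0}
    - {"x": 2, "y": -20, "z": 0, "twist": 0, "grip": 0}
    - {"x": 2.5, "y": -25, "z": 0, "twist": 0, "grip": 0}
    - {"x": 3.2, "y": -29.8, "z": 1, "twist": 0, "grip": 0}
    - {"x": 3.2, "y": -29.8, "z": 4, "twist": 0, "grip": 0}
    - {"x": 3.2, "y": -29.8, "z": 6.5, "twist": 0, "grip": 0}
    - {"x": 3.2, "y": -29.8, "z": 7.2, "twist": 0, "grip": 0}
    - {"x": 3.2, "y": -29.8, "z": 7.6, "twist": 0, "grip": 0}
    - {"x": 3.2, "y": -29.8, "z": 8, "twist": 0, "grip": 0}
    - {"x": 3.2, "y": -29.8, "z": 8.3, "twist": 0, "grip": 0}
    - {"x": 3.2, "y": -29.8, "z": 8.3, "twist": 0, "grip": 0}
  squeeze: 5

```text
time_s: 58.9
position: [0.4512, -0.2372, 0.2217]
eef_rot: [-0.12, 3.137, -0.001]
wrist_force: [0.2, -0.4, 3.6]
finger_gap: 0.007
grip_force: 1.5
```

jog_arm:
  motion:
    - {"x": 0, "y": 0, "z": -1.5, "twist": 0, "grip": 0}
    - {"x": 0, "y": -4, "z": -1.5, "twist": 0, "grip": 0}
    - {"x": 0, "y": -7.2, "z": -1.5, "twist": 0, "grip": 0}
    - {"x": 0, "y": -7.2, "z": -1.2, "twist": 0, "grip": 0}
    - {"x": 0, "y": -7.2, "z": -0.8, "twist": 0, "grip": 0}
    - {"x": 0, "y": -7.2, "z": -0.5, "twist": 0, "grip": 0}
    - {"x": 0, "y": -7.2, "z": -0.2, "twist": 0, "grip": 0}
    - {"x": 0, "y": -7.2, "z": 0, "twist": 0, "grip": 0}
    - {"x": 0, "y": -7.2, "z": 0, "twist": 0, "grip": 0}

```text
time_s: 59.8
position: [0.456, -0.3084, 0.2216]
eef_rot: [0.121, -3.138, -0.0]
wrist_force: [-2.1, 2.9, 8.8]
finger_gap: 0.007
grip_force: 4.1
```

Both touch at 0.2216–0.2217, so both tops are 39 mm above the bench and fully seated. Back to the template.

jog_arm:
  motion:
    - {"x": 0, "y": 0, "z": -4, "twist": 0, "grip": 0}
    - {"x": 0, "y": 0, "z": -8, "twist": 0, "grip": 0.3}
    - {"x": 0, "y": 4, "z": -9, "twist": -0.12, "grip": 0.6}
    - {"x": 0, "y": 9, "z": -9, "twist": -0.26, "grip": 0.6}
    - {"x": 0, "y": 14, "z": -9, "twist": -0.4, "grip": 0.6}
    - {"x": 0, "y": 19, "z": -9, "twist": -0.54, "grip": 0.6}
    - {"x": 0, "y": 24, "z": -9, "twist": -0.68, "grip": 0.6}
    - {"x": 0, "y": 29, "z": -9, "twist": -0.82, "grip": 0.6}
    - {"x": -1, "y": 34, "z": -9, "twist": -0.96, "grip": 0.6}
    - {"x": -2, "y": 39, "z": -9, "twist": -1.1, "grip": 0.6}
    - {"x": -3, "y": 44, "z": -9, "twist": -1.24, "grip": 0.6}
    - {"x": -3.5, "y": 49, "z": -9, "twist": -1.38, "grip": 0.6}
    - {"x": -3.5, "y": 54, "z": -9, "twist": -1.52, "grip": 0.6}
    - {"x": -3.5, "y": 59, "z": -9, "twist": -1.65, "grip": 0.6}
    - {"x": -3.5, "y": 61, "z": -9, "twist": -1.65, "grip": 0.6}
    - {"x": -3.5, "y": 61, "z": -9, "twist": -1.65, "grip": 0.6}
    - {"x": -3.5, "y": 61, "z": -9, "twist": -1.65, "grip": 0.6}
    - {"x": -3.5, "y": 61, "z": -9, "twist": -1.65, "grip": 0.6}

```text
time_s: 61.6
position: [0.4448, 0.3007, 0.3103]
eef_rot: [2.385, -2.044, -0.0]
wrist_force: [-0.4, -0.1, 0.4]
finger_gap: 0.6
grip_force: 0.0
```

Run:
```python
from h import *
plan((.4455,.3024,.20),188.9)
a=snap('top','top14.png')
# has the template moved since it was laid (right hole area vs top3 when first laid is elsewhere): holes now
for d in finder.place_of('hole0','top')[:3]: print(round(d['conf'],2),towrld('top',d['centre']))
A=cv2.imread('pics/m_top.png');B=cv2.imread('pics/top14.png'); s=np.s_[285:312,228:256]
g=lambda i:cv2.cvtColor(i[s],cv2.COLOR_BGR2GRAY).astype(np.float32); print(cv2.phaseCorrelate(g(A),g(B)), np.abs(g(A)-g(B)).mean())
```

```text
at [0.4448 0.3007 0.3103] yaw -171.2 -> xyz [-0.16 -0.11 11.02] twist -0.0017 J [ 0.8967  0.3269 -0.3404 -0.0002 -0.9046 -0.7429]
0.75 [0.4262 0.4283 0.0005]
0.61 [ 0.4666  0.1701 -0.0013]
((0.19499116901522306, -0.04945998226871495), 0.2816227265346197) 25.445766
```

jog_arm:
  motion:
    - {"x": -0.1, "y": -0.1, "z": 4, "twist": 0, "grip": 0.6}
    - {"x": -0.1, "y": -0.1, "z": 8, "twist": 0, "grip": 0.6}
    - {"x": -0.1, "y": -0.1, "z": 10.5, "twist": 0, "grip": 0.6}
    - {"x": -0.1, "y": -0.1, "z": 11, "twist": 0, "grip": 0.6}
    - {"x": -0.1, "y": -0.1, "z": 11, "twist": 0, "grip": 0.6}
    - {"x": -0.1, "y": -0.1, "z": 11, "twist": 0, "grip": 0.6}
  squeeze: 50

```text
time_s: 62.3
position: [0.4466, 0.303, 0.202]
eef_rot: [-2.384, 2.042, -0.0]
wrist_force: [0.4, 0.7, 0.4]
finger_gap: 0.599
grip_force: 0.0
```

Run:
```python
from h import *
plan((.4455,.3024,.197),188.9)
```

```text
at [0.4466 0.303  0.202 ] yaw -171.17 -> xyz [0.04 0.12 0.5 ] twist -0.0012 J [ 0.8967  0.4783 -0.4432  0.0006 -0.6465 -0.7431]
```

jog_arm:
  motion:
    - {"x": 0.04, "y": 0.1, "z": 0.4, "twist": 0, "grip": 0.6}
    - {"x": 0.04, "y": 0.1, "z": 0.4, "twist": 0, "grip": 0.6}
    - {"x": 0.04, "y": 0.1, "z": 0.4, "twist": 0, "grip": 0}
    - {"x": 0.04, "y": 0.1, "z": 0.4, "twist": 0, "grip": 0}
    - {"x": 0.04, "y": 0.1, "z": 0.4, "twist": 0, "grip": 0}
    - {"x": 0.04, "y": 0.1, "z": 0.4, "twist": 0, "grip": 0}
    - {"x": 0.04, "y": 0.1, "z": 0.4, "twist": 0, "grip": 0}
    - {"x": 0.04, "y": 0.1, "z": 0.4, "twist": 0, "grip": 0}
    - {"x": 0.04, "y": 0.1, "z": 0.4, "twist": 0, "grip": 0}
    - {"x": 0.04, "y": 0.1, "z": 0.4, "twist": 0, "grip": 0}

```text
time_s: 63.3
position: [0.4451, 0.3023, 0.1965]
eef_rot: [-2.386, 2.044, -0.0]
wrist_force: [-0.2, 0.4, 0.5]
finger_gap: 0.202
grip_force: 50.0
```

Run:
```python
from h import *
plan((.4540,-.309,.3065),184.2)
```

```text
at [0.4451 0.3023 0.1965] yaw -171.16 -> xyz [ 60.54   8.51 -11.01] twist 0.0809 J [ 0.8981  0.4852 -0.4504  0.     -0.6349 -0.7439]
```

jog_arm:
  motion:
    - {"x": 0, "y": 0, "z": -4, "twist": 0, "grip": 0}
    - {"x": 0, "y": 0, "z": -8, "twist": 0, "grip": 0}
    - {"x": 2, "y": 0.3, "z": -11, "twist": 0, "grip": 0}
    - {"x": 6, "y": 0.9, "z": -11, "twist": 0, "grip": 0}
    - {"x": 10.5, "y": 1.5, "z": -11, "twist": 0, "grip": 0}
    - {"x": 15, "y": 2.1, "z": -11, "twist": 0.02, "grip": 0}
    - {"x": 19.5, "y": 2.8, "z": -11, "twist": 0.04, "grip": 0}
    - {"x": 24, "y": 3.4, "z": -11, "twist": 0.06, "grip": 0}
    - {"x": 28.5, "y": 4, "z": -11, "twist": 0.08, "grip": 0}
    - {"x": 33, "y": 4.7, "z": -11, "twist": 0.081, "grip": 0}
    - {"x": 37.5, "y": 5.3, "z": -11, "twist": 0.081, "grip": 0}
    - {"x": 42, "y": 6, "z": -11, "twist": 0.081, "grip": 0}
    - {"x": 46.5, "y": 6.6, "z": -11, "twist": 0.081, "grip": 0}
    - {"x": 51, "y": 7.2, "z": -11, "twist": 0.081, "grip": 0}
    - {"x": 55.5, "y": 7.9, "z": -11, "twist": 0.081, "grip": 0}
    - {"x": 59, "y": 8.3, "z": -11, "twist": 0.081, "grip": 0}
    - {"x": 60.5, "y": 8.5, "z": -11, "twist": 0.081, "grip": 0}
    - {"x": 60.5, "y": 8.5, "z": -11, "twist": 0.081, "grip": 0}
    - {"x": 60.5, "y": 8.5, "z": -11, "twist": 0.081, "grip": 0}
    - {"x": 60.5, "y": 8.5, "z": -11, "twist": 0.081, "grip": 0}

```text
time_s: 65.3
position: [0.4538, -0.3075, 0.3062]
eef_rot: [2.302, -2.137, -0.002]
wrist_force: [0.4, 0.3, -2.8]
finger_gap: 0.2
grip_force: 50.0
```

Run:
```python
from h import *
plan((.4540,-.309,.2555),184.2)
```

```text
at [ 0.4538 -0.3075  0.3062] yaw -175.74 -> xyz [ 0.15 -0.01  5.07] twist 0.001 J [-0.2999  0.3491 -0.3179 -0.0005 -0.9049  0.3746]
```

jog_arm:
  motion:
    - {"x": 0.05, "y": 0, "z": 2, "twist": 0, "grip": 0}
    - {"x": 0.05, "y": 0, "z": 3.5, "twist": 0, "grip": 0}
    - {"x": 0.05, "y": 0, "z": 4.3, "twist": 0, "grip": 0}
    - {"x": 0.05, "y": 0, "z": 4.7, "twist": 0, "grip": 0}
    - {"x": 0.05, "y": 0, "z": 5, "twist": 0, "grip": 0}
    - {"x": 0.05, "y": 0, "z": 5, "twist": 0, "grip": 0}

```text
time_s: 65.9
position: [0.4542, -0.3089, 0.2566]
eef_rot: [-2.302, 2.138, -0.0]
wrist_force: [-1.3, -0.1, -2.9]
finger_gap: 0.206
grip_force: 50.0
```

Run:
```python
from h import *
s=env.observe(); print(s['wrist_force'],s['moment'],s['finger_gap'])
plan((.4540,-.309,.2385),184.2)
```

```text
[-1.3249 -0.1004 -2.8528] [0.0177 0.0902 0.0167] 0.20575555585332506
at [ 0.4542 -0.3089  0.2566] yaw -175.78 -> xyz [0.01 0.02 1.81] twist 0.0004 J [-0.3021  0.4122 -0.37    0.0001 -0.7883  0.3758]
```

jog_arm:
  motion:
    - {"x": 0, "y": 0, "z": 0.4, "twist": 0, "grip": 0}
    - {"x": 0, "y": 0, "z": 0.8, "twist": 0, "grip": 0}
    - {"x": 0, "y": 0, "z": 1.2, "twist": 0, "grip": 0}
    - {"x": 0, "y": 0, "z": 1.5, "twist": 0, "grip": 0}
    - {"x": 0, "y": 0, "z": 1.7, "twist": 0, "grip": 0}
    - {"x": 0, "y": 0, "z": 1.8, "twist": 0, "grip": 0}
    - {"x": 0, "y": 0, "z": 1.8, "twist": 0, "grip": 0}

```text
time_s: 66.6
position: [0.4539, -0.3091, 0.2385]
eef_rot: [2.301, -2.138, -0.001]
wrist_force: [-2.4, 1.5, 0.1]
finger_gap: 0.202
grip_force: 50.0
```

jog_arm:
  motion:
    - {"x": 0, "y": 0, "z": 0.1, "twist": 0, "grip": 0}
    - {"x": 0, "y": 0, "z": 0.1, "twist": 0, "grip": 0}
    - {"x": 0, "y": 0, "z": 0, "twist": 0, "grip": 0.5}
    - {"x": 0, "y": 0, "z": 0, "twist": 0, "grip": 0.5}
    - {"x": 0, "y": 0, "z": 0, "twist": 0, "grip": 0.5}
    - {"x": 0, "y": 0, "z": -3, "twist": 0, "grip": 0.5}
    - {"x": 0, "y": 0, "z": -5, "twist": 0, "grip": 0}
    - {"x": -3, "y": 0, "z": -5, "twist": 0, "grip": 0}
    - {"x": -3, "y": 0, "z": -5, "twist": 0, "grip": 0}
    - {"x": -3, "y": 0, "z": -5, "twist": 0, "grip": 0}
    - {"x": -3, "y": 0, "z": -5, "twist": 0, "grip": 0}
    - {"x": -3, "y": 0, "z": -3, "twist": 0, "grip": 0}
    - {"x": -3, "y": 0, "z": -2.7, "twist": 0, "grip": 0}
    - {"x": -3, "y": 0, "z": -2.4, "twist": 0, "grip": 0}
    - {"x": -3, "y": 0, "z": -2.2, "twist": 0, "grip": 0}
    - {"x": -3, "y": 0, "z": -2, "twist": 0, "grip": 0}
    - {"x": -3, "y": 0, "z": -2, "twist": 0, "grip": 0}
  squeeze: 5

```text
time_s: 68.3
position: [0.4519, -0.2795, 0.2606]
eef_rot: [2.302, -2.137, 0.002]
wrist_force: [-3.1, 1.8, 10.3]
finger_gap: 0.006
grip_force: 5.0
```

jog_arm:
  motion:
    - {"x": 0, "y": 0, "z": -1.5, "twist": 0, "grip": 0}
    - {"x": 3, "y": 0, "z": -1.5, "twist": 0, "grip": 0}
    - {"x": 6, "y": 0, "z": -1.5, "twist": 0, "grip": 0}
    - {"x": 6, "y": 0, "z": -0.8, "twist": 0, "grip": 0}
    - {"x": 6, "y": 0, "z": -0.4, "twist": 0, "grip": 0}
    - {"x": 6, "y": 0, "z": -0.2, "twist": 0, "grip": 0}
    - {"x": 6, "y": 0, "z": 0, "twist": 0, "grip": 0}
    - {"x": 6, "y": 0, "z": 0, "twist": 0, "grip": 0}

```text
time_s: 69.1
position: [0.4559, -0.3386, 0.2606]
eef_rot: [2.302, -2.135, -0.001]
wrist_force: [-4.7, 0.5, 11.2]
finger_gap: 0.007
grip_force: 5.5
```

jog_arm:
  motion:
    - {"x": 0, "y": 0, "z": -5, "twist": 0, "grip": 0}
    - {"x": 0, "y": 0, "z": -10, "twist": 0, "grip": 0}
    - {"x": -5, "y": 0, "z": -10, "twist": 0, "grip": 0.3}
    - {"x": -10, "y": 0, "z": -10, "twist": 0, "grip": 0.3}
    - {"x": -15, "y": 0, "z": -10, "twist": 0, "grip": 0.3}
    - {"x": -20, "y": 0, "z": -10, "twist": 0, "grip": 0.3}
    - {"x": -25, "y": 0, "z": -10, "twist": 0, "grip": 0.3}
    - {"x": -30, "y": 0, "z": -10, "twist": 0, "grip": 0.3}
    - {"x": -35, "y": 0, "z": -10, "twist": 0, "grip": 0.3}
    - {"x": -35, "y": 0, "z": -10, "twist": 0, "grip": 0.3}
    - {"x": -35, "y": 0, "z": -10, "twist": 0, "grip": 0.3}

```text
time_s: 70.2
position: [0.43, 0.0116, 0.3585]
eef_rot: [-2.306, 2.133, 0.0]
wrist_force: [-0.2, -1.1, -0.2]
finger_gap: 0.298
grip_force: 0.0
```

Run:
```python
from h import *
N={c:np.mean([snap(c).astype(np.float32) for _ in range(5)],0)[...,::-1] for c in('top','scene')}
O={'top':cv2.imread('pics/top0.png'),'scene':cv2.imread('pics/scene0.png')}
c0=np.array([.4543,-.3097]);a=np.radians(4.2);ey=np.array([-np.sin(a),np.cos(a)])
gray=lambda i:cv2.cvtColor(i.astype(np.float32),cv2.COLOR_BGR2GRAY)
for ly in(-.128,-.08,0,.08,.128):
    J=[];D=[];p=np.r_[c0+ly*ey,.05 if ly else .078]
    for c in('top','scene'):
        u,v=w2pix(c,p); h=16; sl=lambda i:gray(i)[int(v)-h:int(v)+h,int(u)-h:int(u)+h]
        cc,W=cv2.findTransformECC(sl(O[c]),sl(N[c]),np.eye(2,3,dtype=np.float32),cv2.MOTION_TRANSLATION,(3,200,1e-5),None,3); D+=[W[0,2],W[1,2]]
        J.append(np.array([(w2pix(c,p+1e-3*np.eye(3)[k])-w2pix(c,p))/1e-3 for k in range(3)]).T)
    print(ly,np.round(D,2),np.linalg.lstsq(np.vstack(J),np.array(D),rcond=None)[0]*1000)
for t in('jar','glue','hammer','brush','tape'):
    d=finder.place_of(t,'top')[:1]; print(t,[ (round(q['conf'],2),towrld('top',q['centre'])) for q in d])
A=gray(O['top']);B=gray(N['top']); df=cv2.GaussianBlur(np.abs(A-B),(0,0),1.5)>25; df[400:]=0
n,l,s,c=cv2.connectedComponentsWithStats(df.astype(np.uint8)); print([tuple(s[k]) for k in range(1,n) if s[k,4]>8])
```

```text
Traceback (most recent call last):
cv2.error: OpenCV(4.12.0) /io/opencv/modules/video/src/ecc.cpp:589: error: (-7:Iterations do not converge) The algorithm stopped before its convergence. The correlation is going to be minimized. Images may be uncorrelated or non-overlapped in function 'findTransformECC'
```

The bar touches at 0.2606 at both ends, so the template is level and fully down. Last, a check of the holes, pins and bystanders.

Run:
```python
from h import *
snap('top','topF.png'); A=cv2.imread('pics/top0.png');B=cv2.imread('pics/topF.png')
for t in('hole0','template','tape','jar','glue','hammer','brush'):
    for q in finder.place_of(t,'top')[:2 if t=='hole0' else 1]: print(t,round(q['conf'],2),towrld('top',q['centre']))
gray=lambda i:cv2.cvtColor(i,cv2.COLOR_BGR2GRAY).astype(np.float32)
def sh(n,y0,y1,x0,x1):
    a,b=gray(A)[y0:y1,x0:x1],gray(B)[y0:y1,x0:x1]; (dx,dy),r=cv2.phaseCorrelate(a,b,cv2.createHanningWindow(a.shape[::-1],cv2.CV_32F)); print(n,round(dx,2),round(dy,2),round(r,2))
for n,b in dict(tmpl=(255,340,365,520),jar=(170,225,145,200),glue=(170,225,440,495),hammer=(120,240,385,435),brush=(155,245,195,230),tape=(310,365,265,330),shelf=(140,230,250,380)).items(): sh(n,*b)
print(env.observe()['time_s'])
```

```text
hole0 0.92 [ 0.4506 -0.183   0.0402]
hole0 0.83 [ 0.4648 -0.4378  0.0432]
template 0.91 [ 0.4541 -0.3115  0.0409]
tape 0.57 [0.3759 0.0405 0.    ]
jar 0.71 [ 0.744  -0.2437 -0.0039]
glue 0.65 [ 0.6938 -0.3585 -0.0017]
hammer 0.77 [ 0.7432 -0.2478 -0.0019]
brush 0.88 [ 0.7004  0.2446 -0.0011]
tmpl 0.02 -0.66 0.91
jar -0.12 -0.02 0.87
glue 0.05 0.15 0.93
hammer 0.03 -0.03 0.94
brush 0.11 0.14 0.94
tape 1.39 -0.01 0.2
shelf 0.49 -0.03 0.91
71.1
```

```bash
python3 -c "
from rig import job
print(job.hand_in())"
```

```text
the job is handed in; nothing more can be done
None
```

Handed in at about 71 s: both blanks present are flat in pockets and the template is level, fully down on the pins; blank 0 first sat proud, so I lifted the template again to reseat it, and I knocked the tape roll about 2 cm with a mistyped move and put it back to within about 5 mm.

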